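# Close the hood of the bench shaker and set its speed

## Task

Close up the bench shaker: its hood is held open by a folding stay that is locked straight, so first push the stay's knuckle in towards the hinge until the lock is broken, then lower the hood slowly and gently until it is fully shut, without forcing it. When the hood is shut, slide the speed slider on the front deck along its track until it is level with the small pointer, and leave the pointer and the things lying around where they are.

Things in the scene. Friction and masses are not known exactly. Their poses are not given: they have to be found in the camera images.
- shaker: Bench shaker, fixed: a grey open chamber 180 x 180 mm, 75 mm high, with a grey control deck 82 mm deep, 180 mm wide and 36 mm high along its front. Origin: on the table under the centre of the chamber. Its axes: x from the front (deck) to the back (hinge), y to the left as seen from the deck, z up. The chamber spans x -90 to 90 mm and y -90 to 90 mm, the deck x -172 to -90 mm. A black tube holder stands inside and stays there.
- hood_body (a joint): White hood on the chamber, hinged along the back edge of the chamber: rad, 0 = standing open (74 deg above level) on its locked stay, grows as it comes down, 1.30 = fully shut. Damped friction hinge: the hood stays wherever it is left; 1 to 3 N at its front edge moves it.
- hood_hinge (a point): Middle of the hood's hinge line (along the shaker's y), at x 90, z 75 mm of the shaker. Seen from it the hood reaches 182 mm to its front edge, is 180 mm wide and 31 mm thick over its skirts; when open its underside faces the robot and its outer (top) face looks to the back. Shut, the outer face is level, 106 mm above the table.
- hood_lip (a point): Middle of the black finger lip (70 mm wide, 7 mm thick, 13 mm proud) on the hood's front edge, 187 mm from the hinge, on the outer face of the hood. Highest part of the open hood, about 0.26 m above the table. x of this point points along the hood from lip to hinge, z out of the outer face.
- knuckle (a joint): Knuckle of the folding stay on the left (+y) side of the shaker, outside the hood: two 92 mm steel links. rad, 0 = locked over centre against its stop, 0.22 = links in line, beyond that the lock is broken and the stay folds freely (about 2.8 when the hood is shut). The knuckle breaks towards the hinge: back (+x of the shaker) and down. It takes 3 to 15 N on the bar; pushed on, it draws the hood down, at first hardly at all.
- knuckle_bar (a point): Push bar on the knuckle: a steel rod of 12 mm diameter standing out level along the shaker's +y, from 95 to 155 mm left of the shaker's middle, with an 18 mm black end cap to 161 mm. The point is on the rod's axis, 142 mm from the shaker's middle; locked it stands 80 mm in front of the hinge line and 45 mm above it (120 mm above the table). Below and beside it is free space.
- speed (a joint): Speed slider on the deck: m, 0 = right end (-y of the shaker) of its 120 mm track, grows to the left (+y); 1.5 N friction, stays where it is left.
- speed_top (a point): Middle of the top of the slider's black grip (28 mm along x, 20 mm along y, 40 mm tall), 125 mm in front of the shaker's origin; its top is 90 mm above the table, its foot at 50 mm on the 40 mm wide aluminium track. Axes as the shaker's.
- pointer (a joint): The pointer's place along the track: m, on the same scale and zero as the slider, so the slider is level with it when both values are equal. Stiff (10 N); leave it.
- pointer_tip (a point): Tip of the small black pointer (17 mm long, 12 mm wide, 7 mm high) on the front margin of the deck, 152 mm in front of the shaker's origin, 43 mm above the table, pointing at the slider's track. It marks the wanted slider position along the shaker's y. Axes as the shaker's.
- screwdriver: Bystander: screwdriver with red handle, 150 mm long, lying on the table in front of the shaker. Origin under its middle.
- vial_1: Bystander: glass vial with white cap, 24 mm wide, 54 mm tall, standing upright to the left of the shaker. Origin under its middle.

How it is judged:
By the outcome, as a careful person would: the job done as asked, in the order asked, and still so for the second after the job is handed in, with the robot touching nothing.
It also fails if it takes over 61 s, if anything falls off the work surface, if the arm or the gripper's body presses on something with over 40 N, if the wrist force passes 120 N, or if a joint passes its speed limit or range.

## Robot

A 6-joint arm with a two-finger parallel gripper is mounted at the origin on a cart in front of the work surface, level with it; the furniture and walls round the work are solid. World frame = base frame: x ahead of the robot, y to its left, z up, the work surface at z = 0. Lengths are in m, angles in rad, forces in N, time in s.
With the tool pointing down it reaches from about 0.35 to 0.775 m from the base axis. Payload 5.5 kg.
Tool frame: the origin (TCP) lies at the very end of the fingers, on their centre line; the grasp point (between the pads) lies 19 mm behind it; x points along the fingers, y is the direction in which the jaws open and shut, and the axes are right-handed (so a half turn about x gives the same grasp; the last joint's range is limited). The gripper opens to 85 mm and grips with 20 to 120 N. Pads are 22 mm wide; open, the fingers measure 114 mm over their backs; the gripper's body (76 mm by 85 mm) begins 54 mm behind the grasp point. The pads swing forward as they close: fully open they stand 13 mm farther back than shut.
Start: joints at [-1.484, 0.313, 0.046, 1.304, 0, 1.431], TCP at [0.129, -0.56, 0.231] pointing down, gripper open.
Joint ranges: [-2.76, 2.76], [-0.86, 1.69], [-1.03, 1.26], [-2.2, 2.34], [-1.47, 1.5], [-3.14, 3.14]. Speed limits (rad/s): [2.57, 2.57, 3.14, 3.14, 3.14, 3.14].

## Interface

Orientations are given as a unit quaternion [w, x, y, z].
In Python, from workcell import env gives the robot as it stands.
- The arm moves only by the tool drive_tool, never from a script. Its argument "plan" is a list that holds one entry, the list of rows, each a list of 7 numbers: the shift along the tool's x, y, z in cm, then the turn, a rotation vector about the tool's x, y, z in degrees, then the opening, from 0 (shut) to 1 (fully open). In form: [[[tx, ty, tz, wx, wy, wz, fingers], ...]]. A call has exactly 5 rows; each row shifts and turns the commanded pose from where the row before left it, along the tool's axes as they then stand; what a row does not reach is not made up. A row lasts 1/12 s, in which the tool goes at most 41.7 mm and 7.16 degrees, less where a joint would pass 70% of its speed; a pose out of reach is approached as far as the arm can. A call with a gripper value outside its range is refused whole. The fingers move at their own pace and stop on an object; "squeeze" is the grip in N (left out, the last holds). Time passes only in rows, so rows that do not move let the fingers close, or fill a call up. It gives the time, the measured TCP pose, the force and the opening at its end, in the units of the state.
- env.get_state(): the state, without advancing time (a new reading comes with each control period).
- env.read_camera(name): name is "side" or "top" or "wrist"; returns the picture (384x512x3 uint8, red, green, blue); there is no depth.
- env.camera_model(name): a dict with "camera_matrix" (3x3 intrinsics, pixels), "camera_from_world" (4x4, takes a point from world to camera coordinates); the wrist camera has in their place "T_tool_cam" (4x4, takes a point from camera to tool coordinates, whose origin is the TCP and whose axes are the tool frame's). Camera axes: x right, y down, z forward; pixel columns grow to the right and rows downward; lengths in m; the calibration is good to about 2 mm. The wrist camera is an equidistant fisheye: a pixel r from the principal point sees the ray r / f radians off the axis. A picture is of the moment at which its call begins: read the wrist's pose just before it. camera_model takes no time and is no camera call.
- env.hand_in(): hands the job in, once; it reports no verdict.
The state is a dict: "clock": time; "joint_pos": joint angles; "qvel": joint speeds; "tau": joint torques, N m; "tcp_pos": TCP position; "orientation": TCP orientation; "wrist_force": force on the tool from outside, world axes, zero at the start; "ft_torque": the same for the moment, N m; "finger_gap": finger opening in m.
Only numpy, scipy, OpenCV 4.12 (cv2) and the standard library are available. Lean on these libraries where they do the work, as an engineer would, in place of code of your own. Each camera call takes 0.05 s, during which the arm holds its last target.

## Working session

There is one attempt and no reset: what is moved stays moved. The work goes in short steps, Python scripts to look and compute and a tool call to move; the robot and the scene stay as the last step left them, time stands still between calls to the robot, and variables do not carry over. Pictures are saved under pics/ and viewed, and the job is handed in when it is done.

Besides the shell and the picture viewer there is one more tool, called after "Request:" by a JSON object that holds its "method" and its "body", one argument or row to a line. drive_tool: Moves the arm, as the interface text tells. Its arguments: {"type":"object","properties":{"plan":{"type":"array","items":{"type":"array","items":{"type":"array","items":{"type":"number"}}}},"squeeze":{"type":"number"}},"required":["plan"]}

```bash
ls; mkdir -p pics
python3 - <<'E'
from workcell import env
import cv2,numpy as np
s=env.get_state();print(s)
for n in ["side","top","wrist"]:
    im=env.read_camera(n);cv2.imwrite(f"pics/{n}0.png",im[:,:,::-1])
    np.set_printoptions(precision=4,suppress=True);print(n,env.camera_model(n))
E
```

```text
pics
{'clock': 0.0, 'joint_pos': array([-1.48356336e+00,  3.13981320e-01,  4.49738984e-02,  1.30360185e+00,
        4.02104086e-06,  1.43119820e+00]), 'qvel': array([-2.08516836e-04,  6.68425098e-04,  1.23926769e-04,  6.10580984e-04,
        7.84246822e-05,  2.16896916e-03]), 'tau': array([-1.43795151e-03, -4.80630147e+01,  2.98530453e+01,  1.95578038e-02,
       -4.06320614e-04,  5.04654707e-06]), 'tcp_pos': array([ 0.12925991, -0.55975523,  0.23041765]), 'orientation': array([ 0.07938433,  0.70258178,  0.08066576, -0.70254538]), 'wrist_force': array([-0.06284542,  0.7673641 ,  0.62278459]), 'ft_torque': array([0.04133528, 0.03843532, 0.02462503]), 'finger_gap': 0.08545940514706434}
side {'camera_matrix': array([[479.2043,   0.    , 256.9984],
       [  0.    , 479.2043, 192.4208],
       [  0.    ,   0.    ,   1.    ]]), 'camera_from_world': array([[-0.9985, -0.0519,  0.016 ,  0.405 ],
       [-0.0465,  0.6644, -0.7459,  0.2795],
       [ 0.0281, -0.7456, -0.6658,  1.1896],
       [ 0.    ,  0.    ,  0.    ,  1.    ]])}
top {'camera_matrix': array([[387.0837,   0.    , 254.4273],
       [  0.    , 387.0837, 188.6814],
       [  0.    ,   0.    ,   1.    ]]), 'camera_from_world': array([[ 0.0028, -0.9998, -0.0192, -0.2188],
       [-0.9983, -0.0016, -0.0588,  0.3958],
       [ 0.0587,  0.0194, -0.9981,  1.1312],
       [ 0.    ,  0.    ,  0.    ,  1.    ]])}
wrist {'camera_matrix': array([[297.3186,   0.    , 253.537 ],
       [  0.    , 297.3186, 192.8137],
       [  0.    ,   0.    ,   1.    ]]), 'T_tool_cam': array([[-0.0005, -0.2646,  0.9644, -0.1424],
       [ 1.    , -0.0006,  0.0003, -0.0012],
       [ 0.0004,  0.9644,  0.2646, -0.0671],
       [ 0.    ,  0.    ,  0.    ,  1.    ]])}
```

View pics/side0.png

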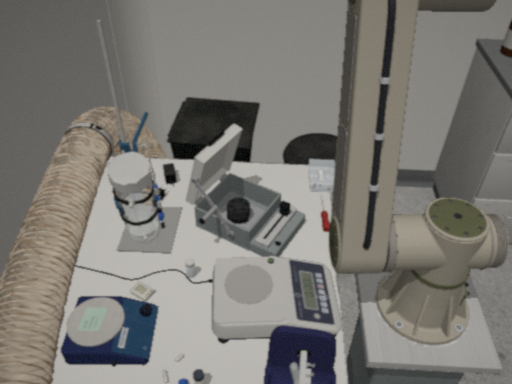

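View pics/top0.png

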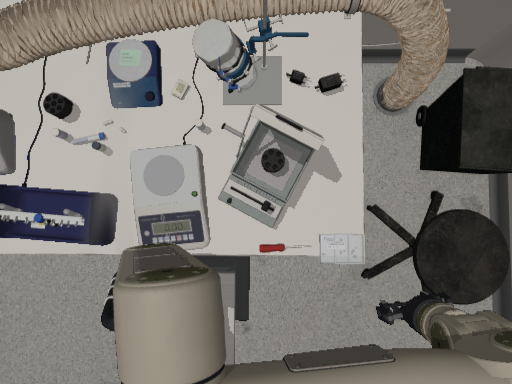

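View pics/wrist0.png

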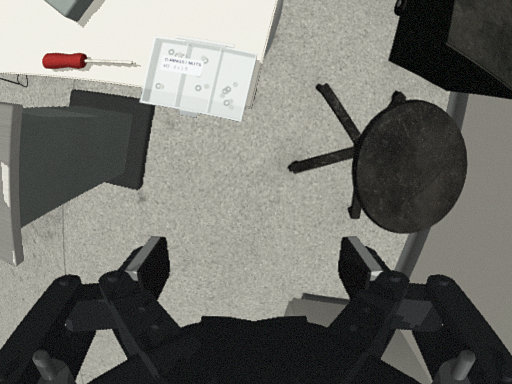

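Run:
```python
import cv2
a=cv2.imread('pics/top0.png')[95:235,195:335];cv2.imwrite('pics/topz.png',cv2.resize(a,None,fx=4.2,fy=4.2,interpolation=2))
a=cv2.imread('pics/side0.png')[120:290,170:320];cv2.imwrite('pics/sidez.png',cv2.resize(a,None,fx=3.5,fy=3.5,interpolation=2))
```

```text
(no output)
```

View pics/topz.png

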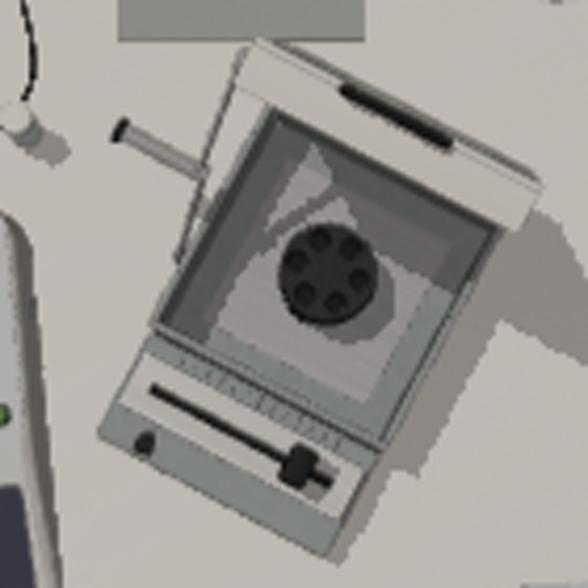

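View pics/sidez.png

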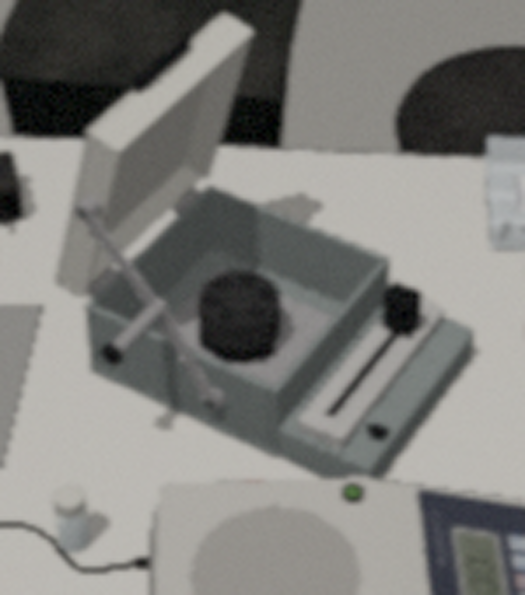

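```bash
cat > h.py <<'E'
import numpy as np,cv2
from scipy.spatial.transform import Rotation as R
from scipy.optimize import least_squares
from workcell import env
np.set_printoptions(precision=4,suppress=True)
def proj(n,P):
    m=env.camera_model(n);T=m['camera_from_world'];K=m['camera_matrix']
    p=np.asarray(P)@T[:3,:3].T+T[:3,3];q=p@K.T;return q[...,:2]/q[...,2:]
def ray(n,uv):
    m=env.camera_model(n);T=m['camera_from_world'];K=m['camera_matrix']
    d=np.linalg.inv(K)@[uv[0],uv[1],1];Rt=T[:3,:3].T
    return -Rt@T[:3,3],Rt@d
def onz(n,uv,z):
    o,d=ray(n,uv);return o+d*(z-o[2])/d[2]
def S2W(p,pose):
    p=np.asarray(p,float);c,s=np.cos(pose[2]),np.sin(pose[2])
    return np.stack([pose[0]+c*p[...,0]-s*p[...,1],pose[1]+s*p[...,0]+c*p[...,1],p[...,2]],-1)
def W2S(p,pose):
    p=np.asarray(p,float);c,s=np.cos(pose[2]),np.sin(pose[2]);d=p[...,:2]-pose[:2]
    return np.stack([c*d[...,0]+s*d[...,1],-s*d[...,0]+c*d[...,1],p[...,2]],-1)
E
python3 - <<'E'
from h import *
top=lambda u,v:np.array([195+u/4.2-.38,95+v/4.2-.38])
side=lambda u,v:np.array([170+u/3.5-.36,120+v/3.5-.36])
D=[('top',(-.172,.09,.036),top(98,433)),('top',(-.172,-.09,.036),top(327,555)),('top',(-.09,.09,.075),top(153,325)),('top',(-.09,-.09,.075),top(381,446)),('top',(.01,.161,.12),top(118,130)),
('side',(-.172,-.09,.036),side(472,340)),('side',(-.09,-.09,.075),side(385,260)),('side',(-.09,.09,.075),side(280,390)),('side',(.01,.161,.12),side(110,353))]
def f(p):return np.concatenate([proj(n,S2W(P,p))-uv for n,P,uv in D])
r=least_squares(f,[.45,-.25,-.45],loss='soft_l1');print(r.x,np.degrees(r.x[2]));print(f(r.x).reshape(-1,2))
p=r.x
for n in('top','side'):
    c=top if n=='top' else side
    g=[(300,466)] if n=='top' else [(402,290)]
    print('grip',W2S(onz(n,c(*g[0]),.09),p))
    print('ptr',W2S(onz(n,c(*((146,443) if n=='top' else (377,432))),.043),p))
    print('vial',onz(n,c(*((18,118) if n=='top' else (69,500))),.054))
for nm,q in dict(bar=(.01,.142,.12),hinge=(.09,0,.075),lipopen=(.09-.187*np.cos(1.29),0,.075+.187*np.sin(1.29)),grip=(-.125,-.05,.09)).items(): 
    w=S2W(q,p);print(nm,w,np.hypot(w[0],w[1]))
E
```

```text
[ 0.4772 -0.272  -0.4861] -27.852752162227898
[[-0.4884  0.466 ]
 [ 0.2952  0.9422]
 [-1.2556 -0.2659]
 [ 1.6865  1.2264]
 [ 0.0311 -0.5372]
 [ 0.1929 -3.7085]
 [ 0.6663 -1.0239]
 [-2.1488  0.4768]
 [-1.3878  1.1156]]
grip [-0.1261 -0.0433  0.09  ]
ptr [-0.1606  0.0564  0.043 ]
vial [ 0.583 -0.059  0.054]
grip [-0.1266 -0.046   0.09  ]
ptr [-0.1641  0.0582  0.043 ]
vial [ 0.5802 -0.0532  0.054 ]
bar [ 0.5524 -0.1511  0.12  ] 0.5727008640622706
hinge [ 0.5568 -0.3141  0.075 ] 0.639254385873206
lipopen [ 0.511  -0.2898  0.2547] 0.5874540167229412
grip [ 0.3433 -0.2578  0.09  ] 0.42935930223243973
```

Run:
```python
from h import *
p=np.array([.4772,-.272,-.4861])
side=lambda u,v:np.array([170+u/3.5-.36,120+v/3.5-.36])
top=lambda u,v:np.array([195+u/4.2-.38,95+v/4.2-.38])
def ony(n,uv,y):
    o,d=ray(n,uv);o=W2S(o,p);d=W2S(d+np.r_[p[:2],0],p);return o+d*(y-o[1])/d[1]
for nm,q in dict(A=side(212,398),B=side(92,210),K=side(155,308)).items():print(nm,ony('side',q,.1))
for nm,q in dict(A=top(180,260),K=top(200,172),B=top(245,50)).items():print(nm,ony('top',q,.1))
s=env.get_state();Rm=R.from_quat(s['orientation'],scalar_first=True).as_matrix();print(Rm)
# rod in two views
print('rodbase',onz('side',(150,225),0.0), onz('top',(266,60),0.0),onz('top',(266,60),0.3))
print('screwdriver',onz('top',(270,248),.01), 'balance corner', onz('top',(205,150),.06), onz('top',(208,245),.06))
print(proj('top',[[.56,-.31,.3],[.56,-.31,.45]]))
# desired tool yaw
ys=np.array([-np.sin(p[2]),np.cos(p[2]),0]);print('shaker y',ys,'x',[np.cos(p[2]),np.sin(p[2])])
```

```text
A [-0.0415  0.1     0.0501]
B [0.0603 0.1    0.1943]
K [0.008 0.1   0.121]
A [-0.0354  0.1     0.0033]
K [0.0081 0.1    0.1276]
B [0.0727 0.1    0.2053]
[[-0.0001  0.2249 -0.9744]
 [ 0.0014 -0.9744 -0.2249]
 [-1.     -0.0013 -0.0002]]
rodbase [ 0.7261 -0.2287 -0.    ] [ 0.7874 -0.2517  0.    ] [ 0.6677 -0.2487  0.3   ]
screwdriver [ 0.223  -0.2639  0.01  ] balance corner [ 0.5032 -0.0782  0.06  ] [ 0.2352 -0.0894  0.06  ]
[[293.604  107.3948]
 [300.3026  85.4151]]
shaker y [0.4672 0.8842 0.    ] x [np.float64(0.8841615847882651), np.float64(-0.4671812196404127)]
```

Run:
```python
from h import *
p=np.array([.4772,-.272,-.4861])
a=cv2.imread('pics/top0.png')[0:140,180:370];cv2.imwrite('pics/topstand.png',cv2.resize(a,None,fx=4,fy=4,interpolation=2))
a=cv2.imread('pics/side0.png')[20:260,90:200];cv2.imwrite('pics/sidestand.png',cv2.resize(a,None,fx=2.5,fy=2.5,interpolation=2))
```

```text
(no output)
```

View pics/topstand.png

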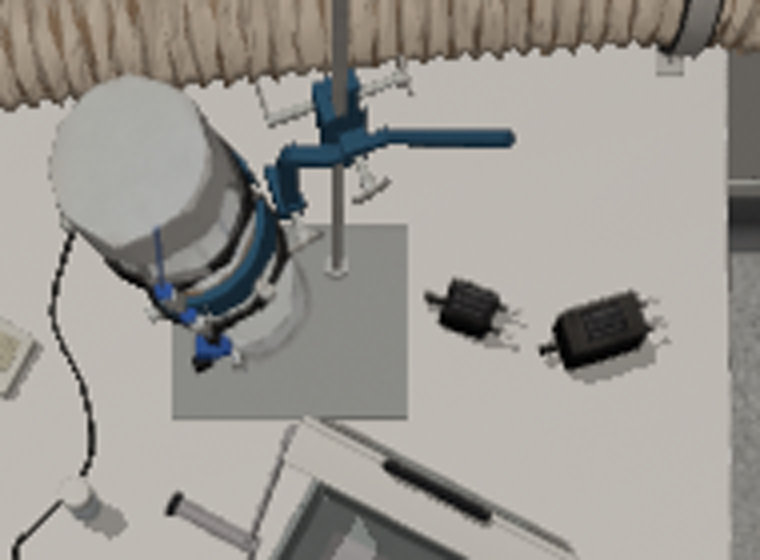

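View pics/sidestand.png

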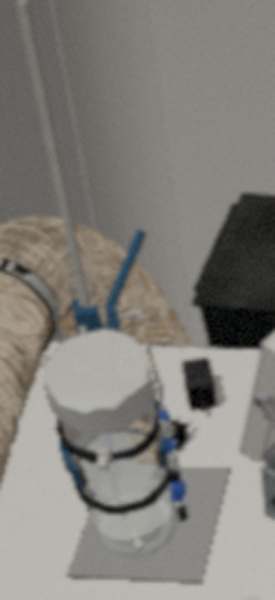

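Run:
```python
from h import *
def tri(a,b):
    o1,d1=ray('top',a);o2,d2=ray('side',b)
    A=np.stack([d1,-d2],1);t=np.linalg.lstsq(A,o2-o1,rcond=None)[0]
    x,y=o1+t[0]*d1,o2+t[1]*d2;return (x+y)/2,np.linalg.norm(x-y)
T=lambda u,v:(180+u/4,v/4); S=lambda u,v:(90+u/2.5,20+v/2.5)
print('nozzle',tri(T(203,355),S(182,512)))
print('blue1',tri(T(212,345),S(178,490)))
print('flasktop',tri(T(130,145),S(100,368)))
print('handle',tri(T(510,138),S(140,235)))
print('rod',onz('top',T(335,268),0))
```

```text
nozzle (array([ 0.6679, -0.1524,  0.0842]), np.float64(0.007928781834058419))
blue1 (array([ 0.6691, -0.1604,  0.108 ]), np.float64(0.004163785626357905))
flasktop (array([ 0.7172, -0.1282,  0.2972]), np.float64(0.012896321782934142))
handle (array([ 0.7224, -0.3411,  0.3035]), np.float64(0.002987959928362245))
rod [ 0.7658 -0.245   0.    ]
```

Request:
{"method": "drive_tool", "body": {
  "plan": [
    [[-1.5, 0, 0, 7, 0, 0, 0], [-1.5, 0, 0, 7, 0, 0, 0], [-1.5, 0, 0, 7, 0, 0, 0], [-1.5, 0, 0, 7, 0, 0, 0], [-1, 0, 0, 7, 0, 0, 0]]
  ],
  "squeeze": 20
}}

```text
clock: 0.57
tcp_pos: [0.1293, -0.5605, 0.3025]
orientation: [-0.137, 0.694, -0.137, -0.694]
wrist_force: [-0.1, -0.1, -0.6]
finger_gap: 0.0255
```

Request:
{"method": "drive_tool", "body": {
  "plan": [
    [[0, -1, 0, 5.9, 0, 0, 0], [0, -3, 0, 0, 0, 0, 0], [0, -3.5, 0, 0, 0, 0, 0], [0, -3.5, 0, 0, 0, 0, 0], [0, -3.5, 0, 0, 0, 0, 0]]
  ]
}}

```text
clock: 0.98
tcp_pos: [0.1965, -0.4303, 0.3008]
orientation: [0.171, -0.686, 0.171, 0.686]
wrist_force: [1.5, 0.5, 0.5]
finger_gap: -0.0001
```

Request:
{"method": "drive_tool", "body": {
  "plan": [
    [[0, -3.5, 0, 0, 0, 0, 0], [0, -3.5, 0, 0, 0, 0, 0], [0, -3.5, 0, 0, 0, 0, 0], [0, -3.5, 0, 0, 0, 0, 0], [0, -3.5, 0, 0, 0, 0, 0]]
  ]
}}

```text
clock: 1.4
tcp_pos: [0.2784, -0.2753, 0.3012]
orientation: [-0.171, 0.686, -0.171, -0.686]
wrist_force: [0.4, -0.2, 0.4]
finger_gap: 0.0002
```

Request:
{"method": "drive_tool", "body": {
  "plan": [
    [[0, -3.5, 0, 0, 0, 0, 0], [0, -3.5, 0, 0, 0, 0, 0], [0, -3.5, 0, 0, 0, 0, 0], [0, -3.5, 0, 0, 0, 0, 0], [0, -3.5, 0, 0, 0, 0, 0]]
  ]
}}

```text
clock: 1.82
tcp_pos: [0.3603, -0.1207, 0.3013]
orientation: [-0.171, 0.686, -0.171, -0.686]
wrist_force: [0.9, -0.1, 0.6]
finger_gap: -0.0001
```

```bash
cat >> h.py <<'E'
def wray(uv,s):
    m=env.camera_model('wrist');K=m['camera_matrix'];T=m['T_tool_cam']
    d=np.array([(uv[0]-K[0,2]),(uv[1]-K[1,2])]);r=np.hypot(*d);th=r/K[0,0]
    c=np.array([*(d/max(r,1e-9)*np.sin(th)),np.cos(th)])
    Rm=R.from_quat(s['orientation'],scalar_first=True).as_matrix()
    return s['tcp_pos']+Rm@T[:3,3],Rm@T[:3,:3]@c
def wonz(uv,s,z):
    o,d=wray(uv,s);return o+d*(z-o[2])/d[2]
def wproj(P,s):
    m=env.camera_model('wrist');K=m['camera_matrix'];T=m['T_tool_cam']
    Rm=R.from_quat(s['orientation'],scalar_first=True).as_matrix()
    q=T[:3,:3].T@(Rm.T@(np.asarray(P)-s['tcp_pos'])-T[:3,3]);th=np.arctan2(np.hypot(q[0],q[1]),q[2])
    return K[:2,2]+q[:2]/np.hypot(q[0],q[1])*th*K[0,0]
E
python3 - <<'E'
from h import *
import json
s=env.get_state();im=env.read_camera('wrist');cv2.imwrite('pics/w1.png',im[:,:,::-1])
np.savez('w1.npz',**{k:s[k] for k in('tcp_pos','orientation')})
p=np.array([.4772,-.272,-.4861])
print(W2S(s['tcp_pos'],p))
for q in [(-.172,.09,.036),(-.172,-.09,.036),(-.09,.09,.075),(-.09,-.09,.075),(.01,.161,.12),(-.125,-.0445,.09),(-.152,.057,.043)]:print(q,wproj(S2W(q,p),s))
E
```

```text
[-0.1741  0.0791  0.3013]
(-0.172, 0.09, 0.036) [246.3043 159.8744]
(-0.172, -0.09, 0.036) [369.9091 161.3389]
(-0.09, 0.09, 0.075) [245.2416  99.1061]
(-0.09, -0.09, 0.075) [383.7781 104.8109]
(0.01, 0.161, 0.12) [180.1441  13.1918]
(-0.125, -0.0445, 0.09) [354.7774 130.1889]
(-0.152, 0.057, 0.043) [270.5157 146.1006]
```

View pics/w1.png

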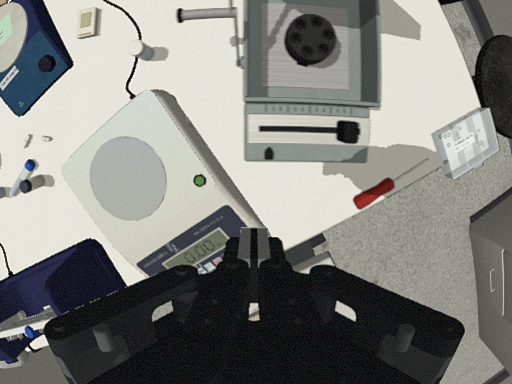

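Request:
{"method": "drive_tool", "body": {
  "plan": [
    [[0, -3, 0, 0, 0, 0, 0], [0, -3.2, 0, 0, 0, 0, 0], [0, 0, -3.5, 0, 0, 0, 0], [0, 0, -3.5, 0, 0, 0, 0], [0, 0, -3.5, 0, 0, 0, 0]]
  ]
}}

```text
clock: 2.28
tcp_pos: [0.4723, -0.1378, 0.3017]
orientation: [-0.168, 0.69, -0.154, -0.687]
wrist_force: [0.8, -0.4, -0.1]
finger_gap: 0.0002
```

Request:
{"method": "drive_tool", "body": {
  "plan": [
    [[0, 0, -3.4, 0, 0, 0, 0], [3, 0, 0, 0, 0, 0, 0], [3, 0, 0, 0, 0, 0, 0], [3, 0, 0, 0, 0, 5, 0], [3, 0, 0, 0, 0, 5, 0]]
  ]
}}

```text
clock: 2.7
tcp_pos: [0.4906, -0.1779, 0.1801]
orientation: [0.101, -0.68, 0.195, 0.7]
wrist_force: [0.8, -0.6, -0.7]
finger_gap: 0.0002
```

```bash
cat > st.py <<'E'
from h import *
import sys
P=np.array([.4772,-.272,-.4861])
def pr():
    s=env.get_state();Rm=R.from_quat(s['orientation'],scalar_first=True).as_matrix();f=np.r_[s['wrist_force']];c,sn=np.cos(P[2]),np.sin(P[2])
    print('t',s['clock'],'S',W2S(s['tcp_pos'],P),'F(shaker)',np.array([c*f[0]+sn*f[1],-sn*f[0]+c*f[1],f[2]]),'toolx',W2S(Rm[:,0]+np.r_[P[:2],0],P),'tooly',W2S(Rm[:,1]+np.r_[P[:2],0],P),'j',s['joint_pos'])
    return s
if __name__=='__main__':
    s=pr()
    for n in sys.argv[2:]:
        im=env.read_camera(n);cv2.imwrite(f'pics/{n}_{sys.argv[1]}.png',im[:,:,::-1])
        if n=='side':cv2.imwrite(f'pics/{n}_{sys.argv[1]}.png',cv2.resize(im[100:300,150:350,::-1],None,fx=2.9,fy=2.9,interpolation=2))
E
python3 st.py a wrist side
```

```text
t 2.7 S [-0.0321  0.0895  0.1801] F(shaker) [ 0.9722 -0.1614 -0.7476] toolx [ 0.0085 -0.1355 -0.9907] tooly [ 0.063  -0.9887  0.1357] j [-0.4231  0.2425 -0.1833  1.1451 -0.1361  3.141 ]
```

View pics/wrist_a.png

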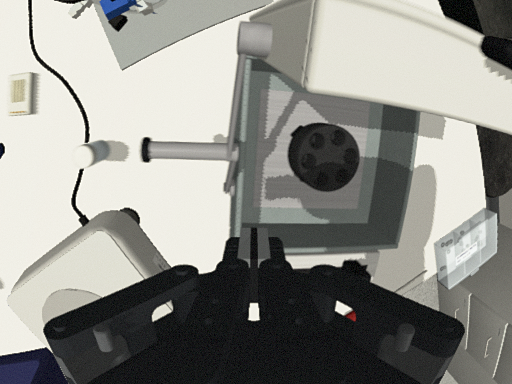

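View pics/side_a.png

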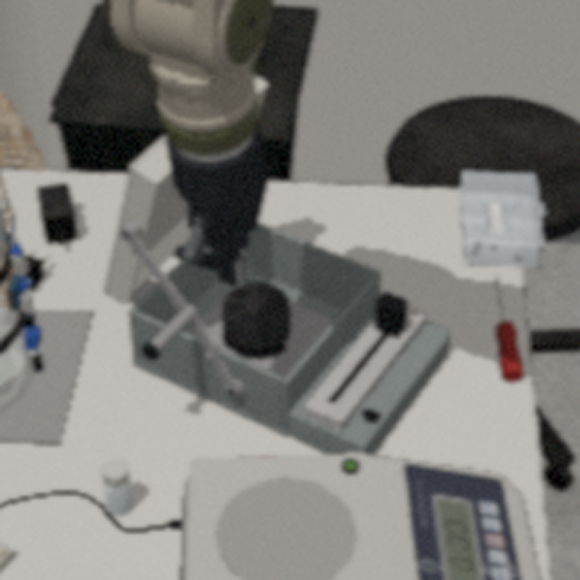

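Request:
{"method": "drive_tool", "body": {
  "plan": [
    [[-3, 0, 0, 0, 0, -4, 0], [-3, 0, 0, -7, 0, -3.7, 0], [-3, 0, 0, -7, 0, 0, 0], [-3, 0, 0, -7, 0, 0, 0], [0, 0, 0, -7, 0, 0, 0]]
  ]
}}

```text
clock: 3.22
tcp_pos: [0.4959, -0.1721, 0.3098]
orientation: [0.024, 0.709, 0.019, -0.705]
wrist_force: [0.5, 0.1, -0.5]
finger_gap: 0.0001
```

Request:
{"method": "drive_tool", "body": {
  "plan": [
    [[0, 0, 0, -7, 0, 0, 0], [0, 0, 0, -7, 0, 0, 0], [0, 0, 0, -7, 0, 0, 0], [0, 0, 0, -7, 0, 0, 0], [0, 0, 0, -7, 0, 0, 0]]
  ]
}}

```text
clock: 3.63
tcp_pos: [0.494, -0.1708, 0.3036]
orientation: [-0.233, -0.667, -0.232, 0.668]
wrist_force: [-0.1, -0.4, 0.1]
finger_gap: -0.0003
```

Request:
{"method": "drive_tool", "body": {
  "plan": [
    [[0, 0, 0, -7, 0, 0, 0], [0, 0, 0, -7, 0, 0, 0], [0, 0, 0, -7, 0, 0, 0], [0, 0, 0, -7, 0, 0, 0], [0, 0, 0, -7, 0, 0, 0]]
  ]
}}

```text
clock: 4.05
tcp_pos: [0.494, -0.1708, 0.3036]
orientation: [-0.423, -0.566, -0.423, 0.568]
wrist_force: [-0.0, 0.3, -0.7]
finger_gap: 0.0004
```

Request:
{"method": "drive_tool", "body": {
  "plan": [
    [[0, 0, 0, -7, 0, 0, 0], [0, 0, 0, -7, 0, 0, 0], [0, 0, 0, -7, 0, 0, 0], [0, 0, 0, -7, 0, 0, 0], [0, 0, 0, -7, 0, 0, 0]]
  ]
}}

```text
clock: 4.47
tcp_pos: [0.494, -0.1708, 0.3035]
orientation: [0.574, 0.412, 0.574, -0.414]
wrist_force: [-0.4, 0.2, 0.3]
finger_gap: 0.0001
```

Request:
{"method": "drive_tool", "body": {
  "plan": [
    [[0, 0, 0, -7, 0, 0, 0], [0, 0, 0, -7, 0, 0, 0], [0, 0, 0, -7, 0, 0, 0], [0, 0, 0, -7, 0, 0, 0], [0, 0, 0, -7, 0, 0, 0]]
  ]
}}

```text
clock: 4.88
tcp_pos: [0.494, -0.1708, 0.3036]
orientation: [0.671, 0.221, 0.672, -0.223]
wrist_force: [-0.4, 0.2, -0.1]
finger_gap: -0.0002
```

```bash
python3 st.py b
```

```text
t 4.8833 S [-0.0324  0.0973  0.3036] F(shaker) [-0.4008 -0.0052 -0.1059] toolx [-0.0006 -0.0027 -1.    ] tooly [ 0.1509  0.9885 -0.0027] j [-0.485   0.2013  0.0737  1.4438 -0.0027  0.1526]
```

Request:
{"method": "drive_tool", "body": {
  "plan": [
    [[0, 2.2, 0, -4.4, 0, 0, 0], [0, 2.2, 0, -4.3, 0, 0, 0], [3.5, 0, 0, 0, 0, 0, 0], [3.5, 0, 0, 0, 0, 0, 0], [3, 0, 0, 0, 0, 0, 0]]
  ]
}}

```text
clock: 5.3
tcp_pos: [0.5191, -0.1346, 0.2019]
orientation: [0.686, 0.171, 0.686, -0.173]
wrist_force: [0.2, 0.9, -0.8]
finger_gap: -0.0001
```

Request:
{"method": "drive_tool", "body": {
  "plan": [
    [[0, 0, 0, 0, 0, -5, 0], [0, 0, 0, 0, 0, -5, 0], [2, 0, 0, 0, 0, 0, 0], [2, 0, 0, 0, 0, 0, 0], [0, 0, 0, 0, 0, 0, 0]]
  ]
}}

```text
clock: 5.72
tcp_pos: [0.5135, -0.1405, 0.16]
orientation: [0.666, 0.111, 0.701, -0.231]
wrist_force: [-0.9, 1.1, 0.7]
finger_gap: 0.0004
```

```bash
python3 st.py c wrist side
```

```text
t 5.7167 S [-0.0294  0.1332  0.16  ] F(shaker) [-1.3336  0.5956  0.6705] toolx [-0.0079 -0.1772 -0.9841] tooly [ 0.0037  0.9842 -0.1773] j [-0.3195  0.3063 -0.153   1.1492 -0.1744  0.1743]
```

View pics/wrist_c.png

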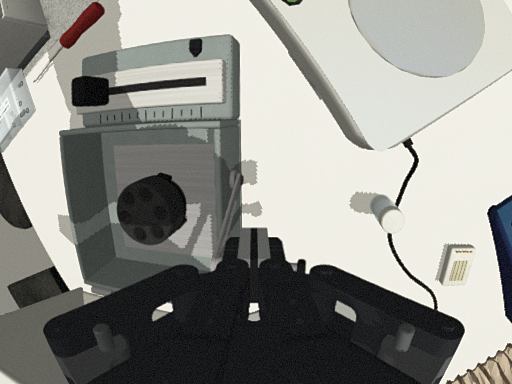

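View pics/side_c.png

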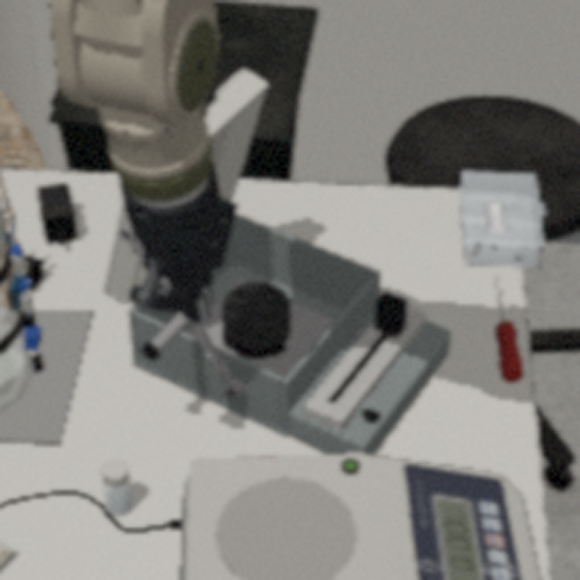

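Request:
{"method": "drive_tool", "body": {
  "plan": [
    [[0, 1.1, 0, 0, 0, 0, 0], [2, 0, 0, 0, 0, 0, 0], [1.8, 0, 0, 0, 0, 0, 0], [1.5, 0, 0, 0, 0, 0, 0], [0, 0, 0, 0, 0, 0, 0]]
  ]
}}

```text
clock: 6.23
tcp_pos: [0.5144, -0.1391, 0.1062]
orientation: [0.666, 0.11, 0.701, -0.232]
wrist_force: [-0.8, 0.9, 0.3]
finger_gap: -0.0
```

```bash
python3 st.py d side top
```

```text
t 6.2333 S [-0.0292  0.1349  0.1062] F(shaker) [-1.1392  0.375   0.2851] toolx [-0.0064 -0.1784 -0.9839] tooly [ 0.0037  0.9839 -0.1784] j [-0.3159  0.3459 -0.2369  1.0251 -0.1756  0.1777]
```

View pics/side_d.png

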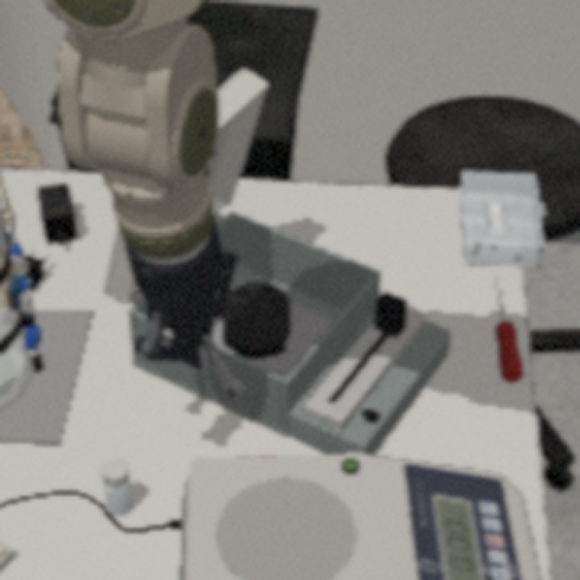

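```bash
python3 -c "
import cv2
a=cv2.imread('pics/top_d.png')[60:240,160:340];cv2.imwrite('pics/topdz.png',cv2.resize(a,None,fx=3.2,fy=3.2,interpolation=2))"
```

```text
(no output)
```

View pics/topdz.png

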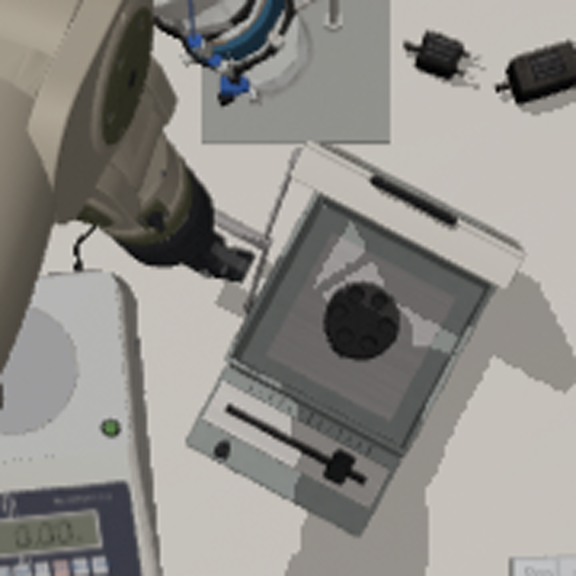

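Request:
{"method": "drive_tool", "body": {
  "plan": [
    [[0, 0, 0.7, 0, 0, 0, 0], [0, 0, 0.7, 0, 0, 0, 0], [0, 0, 0.3, 0, 0, 0, 0], [0, 0, 0.3, 0, 0, 0, 0], [0, 0, 0.2, 0, 0, 0, 0]]
  ]
}}

```text
clock: 6.75
tcp_pos: [0.5348, -0.1499, 0.1075]
orientation: [0.667, 0.11, 0.7, -0.232]
wrist_force: [-0.3, 2.3, -0.3]
finger_gap: 0.0002
```

Request:
{"method": "drive_tool", "body": {
  "plan": [
    [[0, 0, 0.2, 0, 0, 0, 0], [0, 0, 0.2, 0, 0, 0, 0], [0, 0, 0.2, 0, 0, 0, 0], [0, 0, 0.2, 0, 0, 0, 0], [0, 0, 0.0, 0, 0, 0, 0]]
  ]
}}

```text
clock: 7.17
tcp_pos: [0.5417, -0.1542, 0.1071]
orientation: [0.667, 0.109, 0.7, -0.232]
wrist_force: [-1.8, 0.7, -1.2]
finger_gap: 0.0002
```

```bash
python3 st.py e
```

```text
t 7.1667 S [0.002  0.1343 0.1071] F(shaker) [-1.9188 -0.2419 -1.1979] toolx [-0.0039 -0.1792 -0.9838] tooly [ 0.0037  0.9838 -0.1793] j [-0.3254  0.3955 -0.1602  1.0482 -0.1772  0.1677]
```

Request:
{"method": "drive_tool", "body": {
  "plan": [
    [[0.5, 0.1, 0, 0, 0, 0, 0], [0.5, 0.1, 0, 0, 0, 0, 0], [0, 0, 0.3, 0, 0, 0, 0], [0, 0, 0.3, 0, 0, 0, 0], [0, 0, 0, 0, 0, 0, 0]]
  ]
}}

```text
clock: 7.58
tcp_pos: [0.5454, -0.1558, 0.0958]
orientation: [0.665, 0.11, 0.701, -0.232]
wrist_force: [-4.5, 3.0, -3.0]
finger_gap: 0.0001
```

```bash
python3 st.py f wrist
```

```text
t 7.5833 S [0.006  0.1346 0.0958] F(shaker) [-5.3286  0.5576 -2.9697] toolx [-0.0081 -0.179  -0.9838] tooly [ 0.0026  0.9838 -0.1791] j [-0.3265  0.4147 -0.1608  1.0324 -0.1764  0.1662]
```

View pics/wrist_f.png

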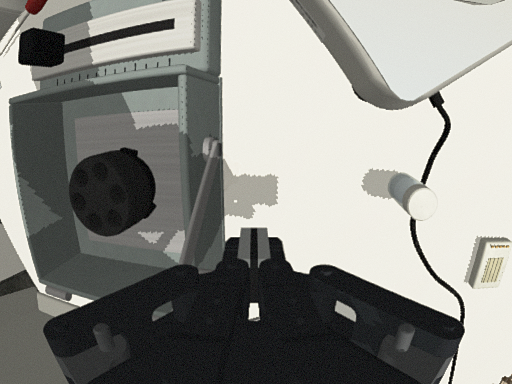

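Request:
{"method": "drive_tool", "body": {
  "plan": [
    [[0.1, 0, 0.3, 0, 0, 0, 0], [0.1, 0, 0.3, 0, 0, 0, 0], [0.1, 0, 0.3, 0, 0, 0, 0], [0.1, 0, 0.3, 0, 0, 0, 0], [0, 0, 0, 0, 0, 0, 0]]
  ]
}}

```text
clock: 8.05
tcp_pos: [0.5522, -0.1597, 0.0897]
orientation: [0.663, 0.11, 0.704, -0.23]
wrist_force: [-9.3, 6.8, -6.5]
finger_gap: -0.0002
```

```bash
python3 st.py g side
```

```text
t 8.05 S [0.0139 0.1344 0.0897] F(shaker) [-11.4079   1.6114  -6.5157] toolx [-0.0163 -0.1779 -0.9839] tooly [ 0.0003  0.984  -0.1779] j [-0.3302  0.4386 -0.1395  1.0371 -0.1741  0.1616]
```

View pics/side_g.png

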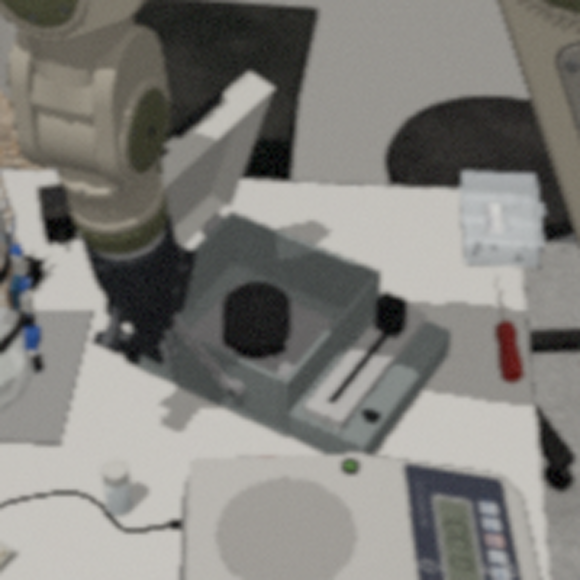

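Request:
{"method": "drive_tool", "body": {
  "plan": [
    [[0.1, 0, 0.2, 0, 0, 0, 0], [0.1, 0, 0.2, 0, 0, 0, 0], [0.1, 0, 0.2, 0, 0, 0, 0], [0.1, 0, 0.2, 0, 0, 0, 0], [0, 0, 0, 0, 0, 0, 0]]
  ]
}}

```text
clock: 8.52
tcp_pos: [0.5566, -0.1622, 0.0846]
orientation: [0.661, 0.111, 0.706, -0.229]
wrist_force: [-13.2, 12.3, -8.9]
finger_gap: 0.0002
```

Request:
{"method": "drive_tool", "body": {
  "plan": [
    [[0.1, 0, 0.2, 0, 0, 0, 0], [0.1, 0, 0.2, 0, 0, 0, 0], [0.1, 0, 0.2, 0, 0, 0, 0], [0.1, 0, 0.2, 0, 0, 0, 0], [0, 0, 0, 0, 0, 0, 0]]
  ]
}}

```text
clock: 8.93
tcp_pos: [0.56, -0.1641, 0.0797]
orientation: [0.658, 0.111, 0.709, -0.227]
wrist_force: [-19.4, 18.4, -6.5]
finger_gap: 0.0001
```

```bash
python3 st.py i
```

```text
t 8.9333 S [0.0228 0.1341 0.0797] F(shaker) [-25.7255   7.2461  -6.4632] toolx [-0.0293 -0.1761 -0.9839] tooly [-0.0034  0.9844 -0.1761] j [-0.3349  0.4711 -0.1142  1.0418 -0.1705  0.1553]
```

```bash
python3 st.py j side top wrist; python3 -c "
import cv2
a=cv2.imread('pics/top_j.png')[60:240,160:340];cv2.imwrite('pics/topjz.png',cv2.resize(a,None,fx=3.2,fy=3.2,interpolation=2))"
```

```text
t 8.9333 S [0.0228 0.1341 0.0797] F(shaker) [-25.7255   7.2461  -6.4632] toolx [-0.0293 -0.1761 -0.9839] tooly [-0.0034  0.9844 -0.1761] j [-0.3349  0.4711 -0.1142  1.0418 -0.1705  0.1553]
```

View pics/topjz.png

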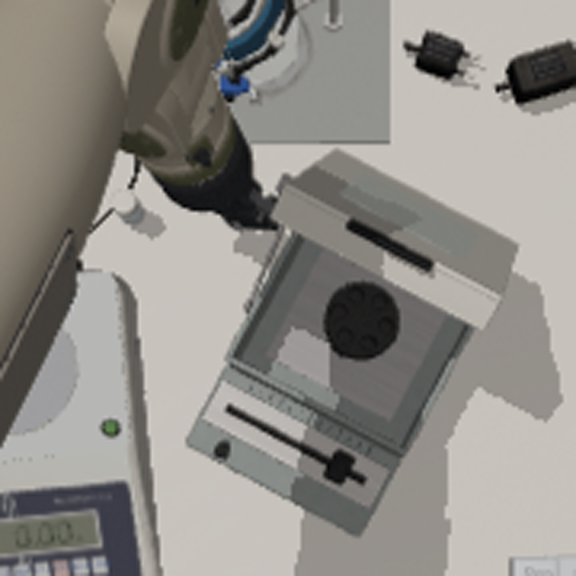

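View pics/side_j.png

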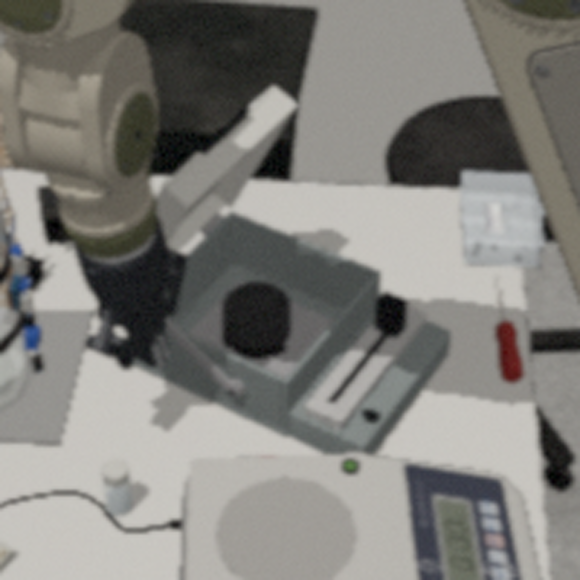

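View pics/wrist_j.png

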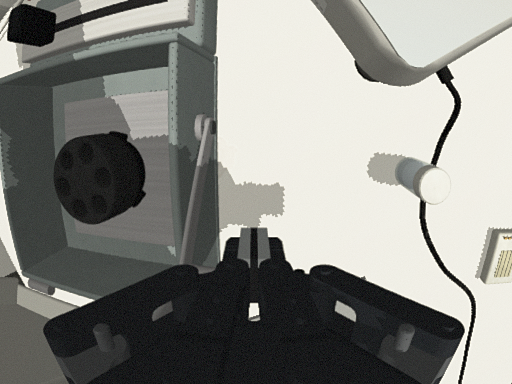

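Request:
{"method": "drive_tool", "body": {
  "plan": [
    [[0, 0, -0.7, 0, 0, 0, 0], [0, 0, -1.3, 0, 0, 0, 0], [0, 0, -2, 0, 0, 0, 0], [0, 0, -2, 0, 0, 0, 0], [0, 0, -2, 0, 0, 0, 0]]
  ]
}}

```text
clock: 9.5
tcp_pos: [0.5013, -0.1344, 0.0864]
orientation: [0.668, 0.109, 0.698, -0.233]
wrist_force: [0.1, -0.2, -0.2]
finger_gap: -0.0001
```

```bash
python3 st.py k side wrist
```

```text
t 9.5 S [-0.043   0.1329  0.0864] F(shaker) [ 0.1486 -0.1423 -0.202 ] toolx [ 0.0005 -0.1787 -0.9839] tooly [ 0.0044  0.9839 -0.1787] j [-0.3143  0.3348 -0.3073  0.9593 -0.1771  0.1789]
```

View pics/side_k.png

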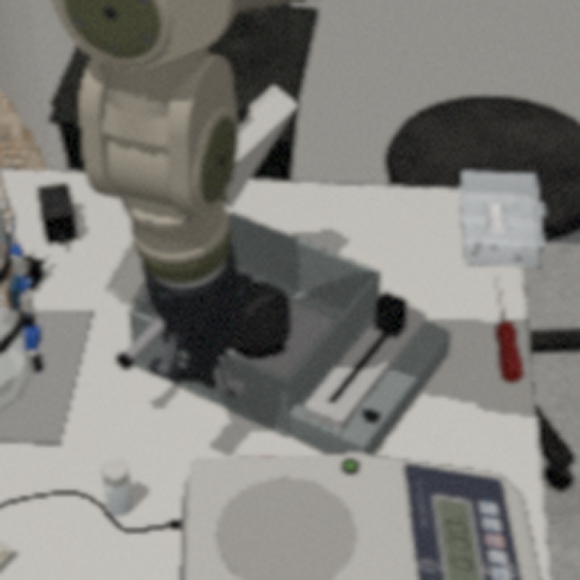

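View pics/wrist_k.png

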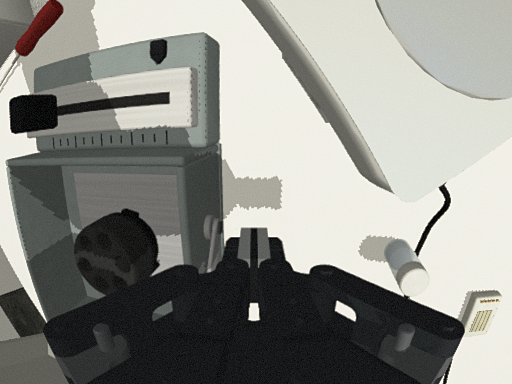

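Request:
{"method": "drive_tool", "body": {
  "plan": [
    [[-3, 0, 0, 0, 0, 0, 0], [-4, 0, 0, 0, 0, 0, 0], [-4, 0, 0, 0, 0, 0, 0], [-4, 0, 0, 0, 0, 0, 0], [-4, 0, 0, 0, 0, 0, 0]]
  ]
}}

```text
clock: 10.02
tcp_pos: [0.5181, -0.1046, 0.2755]
orientation: [0.668, 0.11, 0.698, -0.233]
wrist_force: [0.9, -0.5, -0.1]
finger_gap: -0.0002
```

Request:
{"method": "drive_tool", "body": {
  "plan": [
    [[-4, 0, 0, 0, 0, 0, 0], [-4, 0, 0, 0, 0, 5, 0], [0, 0, 0, 0, 0, 5.3, 0], [0, 0, 0, 0, 0, 0, 0], [0, 0, 0, 0, 0, 0, 0]]
  ]
}}

```text
clock: 10.43
tcp_pos: [0.5244, -0.0933, 0.3525]
orientation: [0.686, 0.172, 0.685, -0.173]
wrist_force: [0.1, 0.2, -0.9]
finger_gap: -0.0004
```

```bash
python3 st.py l side wrist top
```

```text
t 10.4333 S [-0.0417  0.1801  0.3525] F(shaker) [ 0.0387  0.2206 -0.8676] toolx [ 0.0014 -0.001  -1.    ] tooly [ 0.0063  1.     -0.001 ] j [-0.3261  0.2267  0.2247  1.5676 -0.0012  0.1663]
```

View pics/side_l.png

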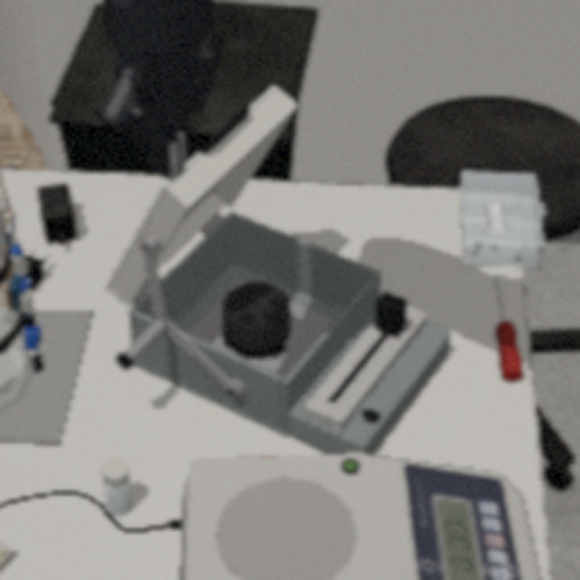

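View pics/wrist_l.png

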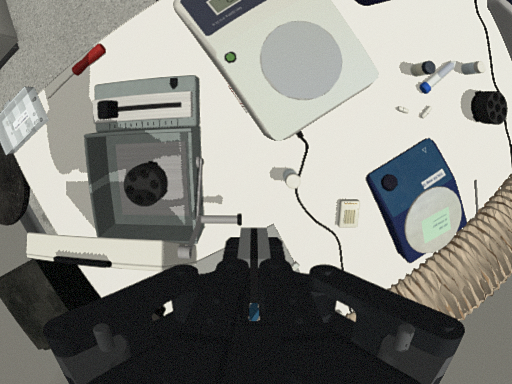

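View pics/top_l.png

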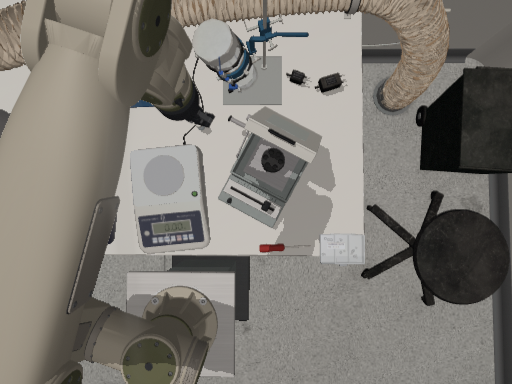

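```bash
cat > hood.py <<'E'
from h import *
P=np.array([.4772,-.272,-.4861])
def hp(r,n,y,deg):
    t=np.radians(deg);return np.array([.09-r*np.cos(t)+n*np.sin(t),y,.075+r*np.sin(t)+n*np.cos(t)])
if __name__=='__main__':
    for d in (74,66,62,58,54,50,46):
        print(d,[((proj('side',S2W(hp(.182,n,y,d),P))-[150,100])*2.9).round() for n in(0,.031) for y in(-.09,.09)],(proj('top',S2W(hp(.187,.031,0,d),P))).round(1),hp(.15,.031,0,d))
E
python3 hood.py
```

```text
74 [array([266.,  83.]), array([155., 183.]), array([240.,  66.]), array([126., 164.])] [289.7 121.2] [0.0785 0.     0.2277]
66 [array([288.,  98.]), array([178., 200.]), array([262.,  78.]), array([150., 178.])] [284.3 131.5] [0.0573 0.     0.2246]
62 [array([298., 107.]), array([189., 210.]), array([273.,  85.]), array([162., 186.])] [281.7 136.6] [0.047 0.    0.222]
58 [array([308., 116.]), array([200., 220.]), array([284.,  93.]), array([174., 195.])] [279.1 141.7] [0.0368 0.     0.2186]
54 [array([318., 126.]), array([211., 230.]), array([295., 102.]), array([186., 204.])] [276.6 146.6] [0.0269 0.     0.2146]
50 [array([326., 136.]), array([221., 241.]), array([305., 111.]), array([197., 214.])] [274.2 151.3] [0.0173 0.     0.2098]
46 [array([335., 146.]), array([230., 253.]), array([315., 120.]), array([208., 225.])] [271.9 155.9] [0.0081 0.     0.2044]
```

Request:
{"method": "drive_tool", "body": {
  "plan": [
    [[0, -2, 2.5, 0, 0, 0, 0], [0, -3, 2.6, 0, 0, 0, 0], [0, -3, 2.6, 0, 0, 0, 0], [0, -3, 2.5, 0, 0, 0, 0], [0, -3, 2.5, 0, 0, 0, 0]]
  ]
}}

```text
clock: 11.0
tcp_pos: [0.57, -0.2758, 0.3491]
orientation: [0.684, 0.171, 0.688, -0.171]
wrist_force: [0.4, -0.6, 0.4]
finger_gap: 0.0001
```

Request:
{"method": "drive_tool", "body": {
  "plan": [
    [[0, -3, 0, 0, 0, 0, 0], [0, -1.2, 0, 0, 0, 0, 0], [3, 0, 0, 0, 0, 0, 0], [3, 0, 0, 0, 0, 0, 0], [3, 0, 0, 0, 0, 0, 0]]
  ]
}}

```text
clock: 11.42
tcp_pos: [0.5495, -0.3115, 0.259]
orientation: [0.685, 0.172, 0.687, -0.171]
wrist_force: [1.2, -0.6, 0.5]
finger_gap: -0.0002
```

```bash
python3 st.py m side wrist
```

```text
t 11.4167 S [ 0.0824 -0.0011  0.259 ] F(shaker) [1.2965 0.0394 0.4726] toolx [-0.0035 -0.0004 -1.    ] tooly [ 0.004   1.     -0.0005] j [-0.6422  0.4273  0.2795  1.4263 -0.001  -0.1521]
```

View pics/wrist_m.png

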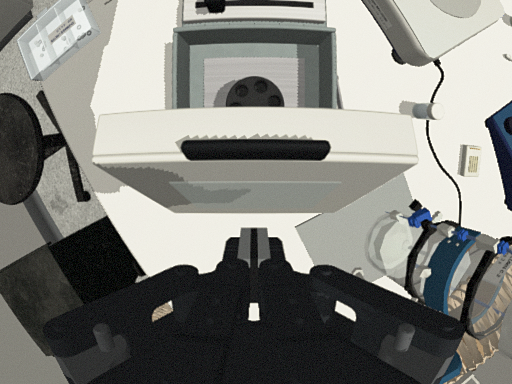

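View pics/side_m.png

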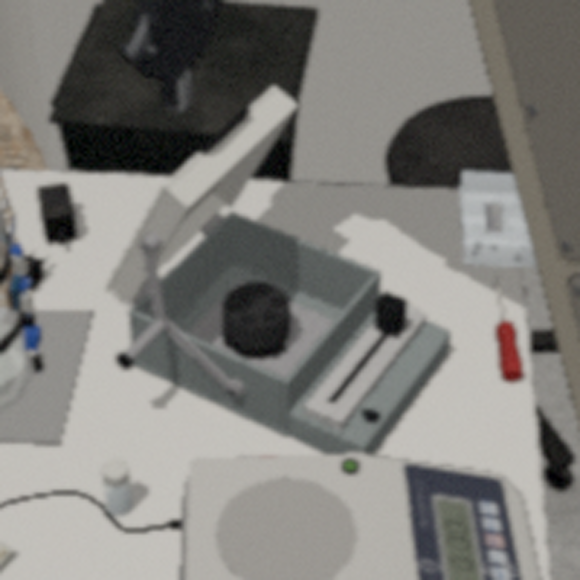

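Request:
{"method": "drive_tool", "body": {
  "plan": [
    [[1.5, 0, 0, 0, 0, 0, 0], [1.6, 0, 0, 0, 0, 0, 0], [0, 0, -0.5, 0, 0, 0, 0], [0.1, 0, -0.3, 0, 0, 0, 0], [0.1, 0, -0.3, 0, 0, 0, 0]]
  ]
}}

```text
clock: 11.93
tcp_pos: [0.5402, -0.3064, 0.2296]
orientation: [0.686, 0.171, 0.687, -0.171]
wrist_force: [-0.2, 0.1, 0.4]
finger_gap: -0.0
```

```bash
python3 st.py n
```

```text
t 11.9333 S [ 0.0718 -0.001   0.2296] F(shaker) [-0.2716 -0.0119  0.4176] toolx [-0.0013 -0.0005 -1.    ] tooly [ 0.0034  1.     -0.0005] j [-0.6449  0.4065  0.1768  1.3423 -0.0007 -0.1554]
```

Request:
{"method": "drive_tool", "body": {
  "plan": [
    [[0.1, 0, -0.25, 0, 0, 0, 0], [0.1, 0, -0.25, 0, 0, 0, 0], [0.1, 0, -0.25, 0, 0, 0, 0], [0.1, 0, -0.25, 0, 0, 0, 0], [0.1, 0, -0.25, 0, 0, 0, 0]]
  ]
}}

```text
clock: 12.35
tcp_pos: [0.5286, -0.3008, 0.223]
orientation: [0.685, 0.172, 0.687, -0.171]
wrist_force: [0.3, -0.1, -0.3]
finger_gap: -0.0001
```

```bash
python3 st.py o
```

```text
t 12.35 S [ 0.0589 -0.0014  0.223 ] F(shaker) [ 0.3591  0.045  -0.3381] toolx [-0.0026 -0.0001 -1.    ] tooly [ 0.0041  1.     -0.0002] j [-0.649   0.3832  0.126   1.3162 -0.0006 -0.1587]
```

Request:
{"method": "drive_tool", "body": {
  "plan": [
    [[0.05, 0, -0.25, 0, 0, 0, 0], [0.05, 0, -0.25, 0, 0, 0, 0], [0.07, 0, -0.25, 0, 0, 0, 0], [0.07, 0, -0.25, 0, 0, 0, 0], [0.07, 0, -0.25, 0, 0, 0, 0]]
  ]
}}

```text
clock: 12.77
tcp_pos: [0.5178, -0.295, 0.2198]
orientation: [0.685, 0.172, 0.687, -0.171]
wrist_force: [2.4, -1.3, -0.3]
finger_gap: 0.0004
```

```bash
python3 st.py p wrist side
python3 - <<'E'
from hood import *
for d in range(62,-1,-5):
    a=hp(.15,.031,0,d);b=hp(.15,.031,0,d-5);print(d,a[[0,2]],'tx,tz cm per 5deg',np.round(-(b-a)[2]*100,2),np.round((b-a)[0]*100,2))
E
```

```text
t 12.7667 S [ 0.0466 -0.0014  0.2198] F(shaker) [ 2.7109 -0.0043 -0.3319] toolx [-0.0025 -0.0002 -1.    ] tooly [ 0.0041  1.     -0.0002] j [-0.6523  0.3595  0.0836  1.2972 -0.0006 -0.1621]
62 [0.047 0.222] tx,tz cm per 5deg 0.43 -1.26
57 [0.0343 0.2177] tx,tz cm per 5deg 0.54 -1.22
52 [0.0221 0.2123] tx,tz cm per 5deg 0.64 -1.17
47 [0.0104 0.2058] tx,tz cm per 5deg 0.74 -1.11
42 [-0.0007  0.1984] tx,tz cm per 5deg 0.84 -1.04
37 [-0.0111  0.19  ] tx,tz cm per 5deg 0.93 -0.96
32 [-0.0208  0.1808] tx,tz cm per 5deg 1.01 -0.88
27 [-0.0296  0.1707] tx,tz cm per 5deg 1.08 -0.79
22 [-0.0375  0.1599] tx,tz cm per 5deg 1.14 -0.69
17 [-0.0444  0.1485] tx,tz cm per 5deg 1.2 -0.59
12 [-0.0503  0.1365] tx,tz cm per 5deg 1.25 -0.48
7 [-0.0551  0.124 ] tx,tz cm per 5deg 1.28 -0.37
2 [-0.0588  0.1112] tx,tz cm per 5deg 1.31 -0.26
```

View pics/side_p.png

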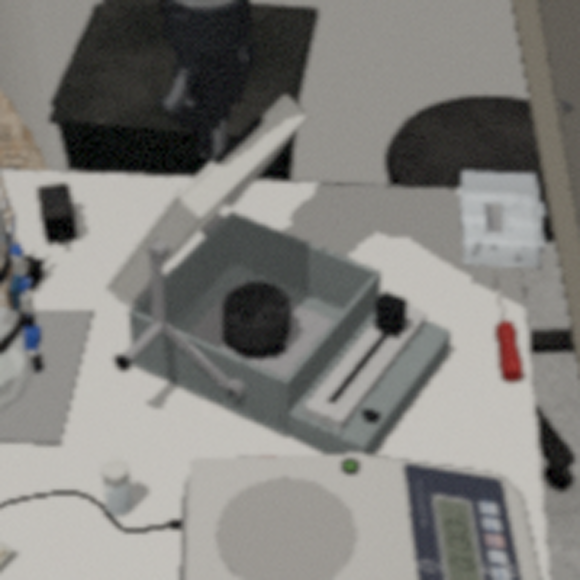

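Request:
{"method": "drive_tool", "body": {
  "plan": [
    [[0.1, 0, -0.25, 0, 0, 0, 0], [0.1, 0, -0.25, 0, 0, 0, 0], [0.11, 0, -0.25, 0, 0, 0, 0], [0.11, 0, -0.24, 0, 0, 0, 0], [0.11, 0, -0.24, 0, 0, 0, 0]]
  ]
}}

```text
clock: 13.28
tcp_pos: [0.5065, -0.289, 0.2146]
orientation: [0.685, 0.172, 0.687, -0.171]
wrist_force: [0.8, -1.8, 2.6]
finger_gap: 0.0001
```

Request:
{"method": "drive_tool", "body": {
  "plan": [
    [[0.12, 0, -0.24, 0, 0, 0, 0], [0.13, 0, -0.23, 0, 0, 0, 0], [0.13, 0, -0.23, 0, 0, 0, 0], [0.13, 0, -0.23, 0, 0, 0, 0], [0.14, 0, -0.23, 0, 0, 0, 0]]
  ]
}}

```text
clock: 13.7
tcp_pos: [0.4963, -0.2834, 0.2079]
orientation: [0.685, 0.172, 0.687, -0.171]
wrist_force: [-0.4, -0.2, 3.0]
finger_gap: -0.0001
```

```bash
python3 st.py q
```

```text
t 13.7 S [ 0.0222 -0.0012  0.2079] F(shaker) [-0.2414 -0.4069  3.0452] toolx [-0.0032 -0.     -1.    ] tooly [ 0.004  1.    -0.   ] j [-0.6591  0.3165 -0.0066  1.2509 -0.0006 -0.1689]
```

Request:
{"method": "drive_tool", "body": {
  "plan": [
    [[0.15, 0, -0.22, 0, 0, 0, 0], [0.15, 0, -0.22, 0, 0, 0, 0], [0.15, 0, -0.22, 0, 0, 0, 0], [0.16, 0, -0.22, 0, 0, 0, 0], [0.16, 0, -0.21, 0, 0, 0, 0]]
  ]
}}

```text
clock: 14.12
tcp_pos: [0.4867, -0.2783, 0.2001]
orientation: [0.685, 0.172, 0.687, -0.171]
wrist_force: [-0.0, -0.4, 3.5]
finger_gap: 0.0
```

Request:
{"method": "drive_tool", "body": {
  "plan": [
    [[0.17, 0, -0.21, 0, 0, 0, 0], [0.17, 0, -0.21, 0, 0, 0, 0], [0.17, 0, -0.2, 0, 0, 0, 0], [0.18, 0, -0.2, 0, 0, 0, 0], [0.18, 0, -0.2, 0, 0, 0, 0]]
  ]
}}

```text
clock: 14.53
tcp_pos: [0.4777, -0.2735, 0.1915]
orientation: [0.685, 0.172, 0.687, -0.171]
wrist_force: [-0.0, 0.7, 4.1]
finger_gap: 0.0
```

```bash
python3 st.py r side
```

```text
t 14.5333 S [ 0.0011 -0.0011  0.1915] F(shaker) [-0.3501  0.6525  4.1064] toolx [-0.0034 -0.     -1.    ] tooly [ 0.0041  1.     -0.    ] j [-0.6655  0.2831 -0.0936  1.1975 -0.0006 -0.1754]
```

View pics/side_r.png

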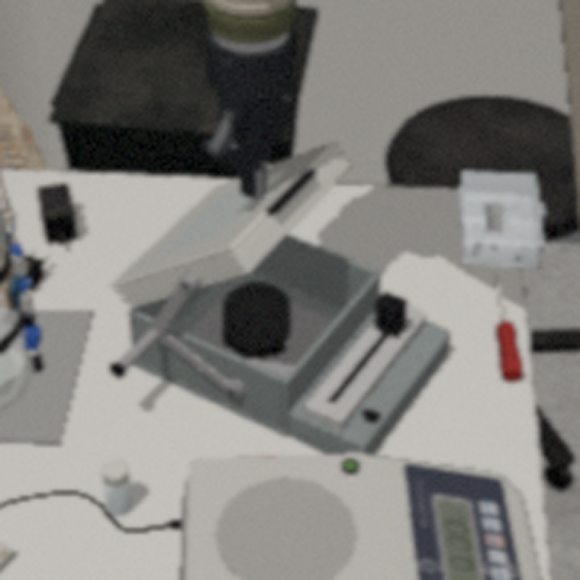

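Request:
{"method": "drive_tool", "body": {
  "plan": [
    [[0.19, 0, -0.18, 0, 0, 0, 0], [0.19, 0, -0.18, 0, 0, 0, 0], [0.19, 0, -0.18, 0, 0, 0, 0], [0.2, 0, -0.18, 0, 0, 0, 0], [0.2, 0, -0.18, 0, 0, 0, 0]]
  ]
}}

```text
clock: 15.0
tcp_pos: [0.4697, -0.2693, 0.1817]
orientation: [0.685, 0.172, 0.687, -0.171]
wrist_force: [0.8, -0.2, 2.6]
finger_gap: 0.0001
```

Request:
{"method": "drive_tool", "body": {
  "plan": [
    [[0.2, 0, -0.17, 0, 0, 0, 0], [0.2, 0, -0.17, 0, 0, 0, 0], [0.21, 0, -0.17, 0, 0, 0, 0], [0.21, 0, -0.16, 0, 0, 0, 0], [0.21, 0, -0.16, 0, 0, 0, 0]]
  ]
}}

```text
clock: 15.42
tcp_pos: [0.4623, -0.2654, 0.1715]
orientation: [0.685, 0.172, 0.687, -0.171]
wrist_force: [-1.0, 0.4, 2.9]
finger_gap: -0.0001
```

Request:
{"method": "drive_tool", "body": {
  "plan": [
    [[0.22, 0, -0.15, 0, 0, 0, 0], [0.22, 0, -0.15, 0, 0, 0, 0], [0.22, 0, -0.15, 0, 0, 0, 0], [0.22, 0, -0.15, 0, 0, 0, 0], [0.23, 0, -0.14, 0, 0, 0, 0]]
  ]
}}

```text
clock: 15.83
tcp_pos: [0.4559, -0.2619, 0.1604]
orientation: [0.685, 0.172, 0.687, -0.171]
wrist_force: [-1.0, 0.8, 2.2]
finger_gap: 0.0001
```

```bash
python3 st.py s side
```

```text
t 15.8333 S [-0.0236 -0.001   0.1604] F(shaker) [-1.2718  0.2273  2.1545] toolx [-0.0033 -0.     -1.    ] tooly [ 0.0041  1.     -0.    ] j [-0.6738  0.2537 -0.2115  1.1088 -0.0006 -0.1837]
```

View pics/side_s.png

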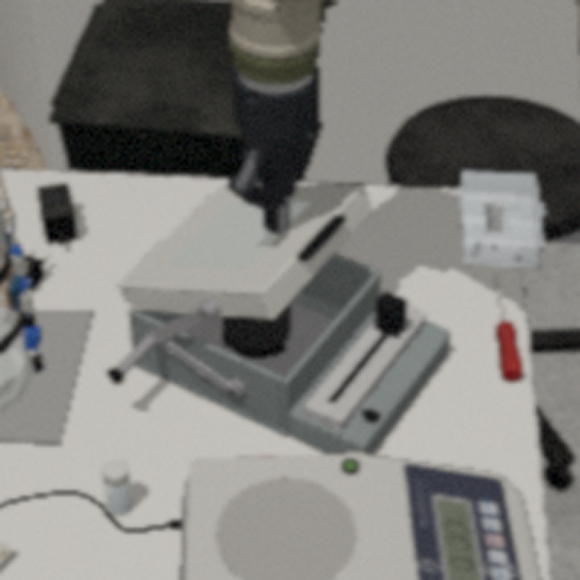

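Request:
{"method": "drive_tool", "body": {
  "plan": [
    [[0.23, 0, -0.14, 0, 0, 0, 0], [0.23, 0, -0.13, 0, 0, 0, 0], [0.23, 0, -0.13, 0, 0, 0, 0], [0.23, 0, -0.12, 0, 0, 0, 0], [0.23, 0, -0.12, 0, 0, 0, 0]]
  ]
}}

```text
clock: 16.3
tcp_pos: [0.4502, -0.2588, 0.1489]
orientation: [0.685, 0.172, 0.687, -0.171]
wrist_force: [-0.4, 0.6, 2.4]
finger_gap: 0.0001
```

Request:
{"method": "drive_tool", "body": {
  "plan": [
    [[0.23, 0, -0.11, 0, 0, 0, 0], [0.23, 0, -0.11, 0, 0, 0, 0], [0.23, 0, -0.1, 0, 0, 0, 0], [0.23, 0, -0.1, 0, 0, 0, 0], [0.23, 0, -0.1, 0, 0, 0, 0]]
  ]
}}

```text
clock: 16.72
tcp_pos: [0.4456, -0.2564, 0.1374]
orientation: [0.685, 0.172, 0.687, -0.171]
wrist_force: [-0.8, 1.0, 1.0]
finger_gap: 0.0002
```

Request:
{"method": "drive_tool", "body": {
  "plan": [
    [[0.22, 0, -0.08, 0, 0, 0, 0], [0.22, 0, -0.08, 0, 0, 0, 0], [0.22, 0, -0.08, 0, 0, 0, 0], [0.22, 0, -0.06, 0, 0, 0, 0], [0.22, 0, -0.06, 0, 0, 0, 0]]
  ]
}}

```text
clock: 17.13
tcp_pos: [0.4424, -0.2547, 0.1265]
orientation: [0.685, 0.172, 0.687, -0.171]
wrist_force: [-0.5, 0.5, 0.9]
finger_gap: -0.0
```

```bash
python3 st.py t side
```

```text
t 17.1333 S [-0.0388 -0.001   0.1265] F(shaker) [-0.712   0.2447  0.9195] toolx [-0.0033 -0.     -1.    ] tooly [ 0.0041  1.     -0.    ] j [-0.6793  0.25   -0.3047  1.0192 -0.0006 -0.1891]
```

View pics/side_t.png

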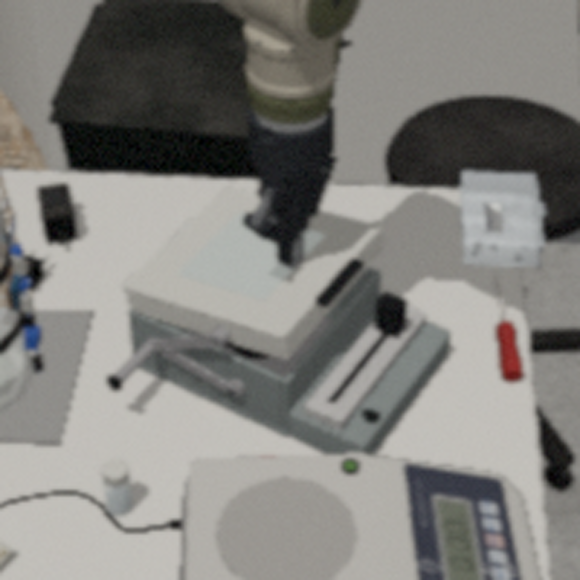

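Request:
{"method": "drive_tool", "body": {
  "plan": [
    [[0.2, 0, -0.05, 0, 0, 0, 0], [0.2, 0, -0.05, 0, 0, 0, 0], [0.2, 0, -0.05, 0, 0, 0, 0], [0.2, 0, -0.03, 0, 0, 0, 0], [0.2, 0, -0.03, 0, 0, 0, 0]]
  ]
}}

```text
clock: 17.6
tcp_pos: [0.4406, -0.2537, 0.1165]
orientation: [0.685, 0.172, 0.687, -0.171]
wrist_force: [-1.2, 0.2, 1.6]
finger_gap: 0.0002
```

Request:
{"method": "drive_tool", "body": {
  "plan": [
    [[0.18, 0, -0.02, 0, 0, 0, 0], [0.18, 0, -0.02, 0, 0, 0, 0], [0.15, 0, 0, 0, 0, 0, 0], [0.12, 0, 0, 0, 0, 0, 0], [0.1, 0, 0, 0, 0, 0, 0]]
  ]
}}

```text
clock: 18.02
tcp_pos: [0.4403, -0.2536, 0.1092]
orientation: [0.685, 0.172, 0.687, -0.171]
wrist_force: [-0.4, 1.0, 1.5]
finger_gap: 0.0001
```

```bash
python3 st.py u
```

```text
t 18.0167 S [-0.0412 -0.001   0.1092] F(shaker) [-0.7923  0.6772  1.5457] toolx [-0.0032 -0.     -1.    ] tooly [ 0.004   1.     -0.0001] j [-0.6803  0.26   -0.3373  0.9766 -0.0007 -0.1901]
```

Request:
{"method": "drive_tool", "body": {
  "plan": [
    [[0.1, 0, 0, 0, 0, 0, 0], [0.08, 0, 0, 0, 0, 0, 0], [0.08, 0, 0, 0, 0, 0, 0], [0.06, 0, 0, 0, 0, 0, 0], [0, 0, 0, 0, 0, 0, 0]]
  ]
}}

```text
clock: 18.43
tcp_pos: [0.4403, -0.2536, 0.1061]
orientation: [0.685, 0.172, 0.687, -0.171]
wrist_force: [0.8, 0.2, -0.1]
finger_gap: -0.0001
```

```bash
python3 st.py v side
```

```text
t 18.4333 S [-0.0412 -0.001   0.1061] F(shaker) [ 0.6681  0.5319 -0.1011] toolx [-0.0031 -0.     -1.    ] tooly [ 0.0041  1.     -0.    ] j [-0.6803  0.2627 -0.342   0.969  -0.0006 -0.1901]
```

View pics/side_v.png

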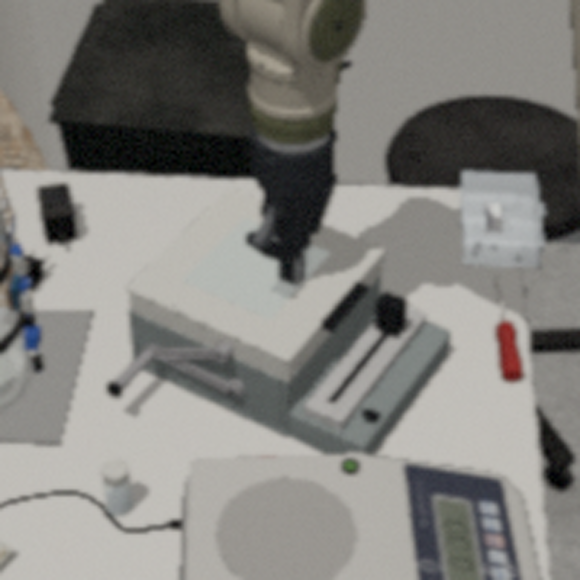

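Request:
{"method": "drive_tool", "body": {
  "plan": [
    [[0.06, 0, 0, 0, 0, 0, 0], [0.06, 0, 0, 0, 0, 0, 0], [0.06, 0, 0, 0, 0, 0, 0], [0.05, 0, 0, 0, 0, 0, 0], [0, 0, 0, 0, 0, 0, 0]]
  ]
}}

```text
clock: 18.9
tcp_pos: [0.4405, -0.2537, 0.106]
orientation: [0.685, 0.171, 0.687, -0.172]
wrist_force: [-4.2, 2.5, 15.4]
finger_gap: -0.0002
```

```bash
python3 st.py w
```

```text
t 18.9 S [-0.041 -0.001  0.106] F(shaker) [-4.8705  0.2913 15.426 ] toolx [-0.0015 -0.0005 -1.    ] tooly [ 0.004   1.     -0.0005] j [-0.6802  0.262  -0.3435  0.9667 -0.0008 -0.1901]
```

Request:
{"method": "drive_tool", "body": {
  "plan": [
    [[-1, 0, 0, 0, 0, 0, 0], [-2.5, 0, 0, 0, 0, 0, 0], [-2.5, 0, -2, 0, 0, 0, 0.5], [-2.5, -2, -3.2, 0, 0, 0, 0.6], [0, -2.3, -3.2, 0, 0, 0, 0.6]]
  ]
}}

```text
clock: 19.32
tcp_pos: [0.3512, -0.2535, 0.1916]
orientation: [0.688, 0.169, 0.685, -0.172]
wrist_force: [0.8, -2.0, 0.1]
finger_gap: 0.0358
```

Request:
{"method": "drive_tool", "body": {
  "plan": [
    [[0, 0, 0, 0, 0, 0, 0.6], [0, 0, 0, 0, 0, 0, 0.6], [0, 0, 0, 0, 0, 0, 0.6], [0, 0, 0, 0, 0, 0, 0.6], [0, 0, 0, 0, 0, 0, 0.6]]
  ]
}}

```text
clock: 19.73
tcp_pos: [0.3499, -0.2519, 0.1869]
orientation: [0.685, 0.172, 0.687, -0.171]
wrist_force: [-0.3, 0.6, 0.2]
finger_gap: 0.0517
```

Run:
```python
import sys
sys.argv=['x','y']
from st import *
s=pr();im=env.read_camera('wrist');cv2.imwrite('pics/wrist_y.png',im[:,:,::-1]);print(s['finger_gap'])
np.savez('wy.npz',tcp_pos=s['tcp_pos'],orientation=s['orientation'])
for q in [(-.172,.09,.036),(-.172,-.09,.036),(-.125,-.0445,.09),(-.152,.057,.043)]:print(q,wproj(S2W(q,P),s))
im=env.read_camera('top');cv2.imwrite('pics/top_y.png',im[:,:,::-1])
im=env.read_camera('side');cv2.imwrite('pics/side_y.png',cv2.resize(im[100:300,150:350,::-1],None,fx=2.9,fy=2.9,interpolation=2))
```

```text
t 19.7333 S [-0.122  -0.0417  0.1869] F(shaker) [-0.5248  0.3672  0.1703] toolx [-0.0034  0.0002 -1.    ] tooly [0.0031 1.     0.0002] j [-0.8099  0.0592 -0.3785  1.1364 -0.0009 -0.3207]
0.051672300282042886
(-0.172, 0.09, 0.036) [378.7004 134.5631]
(-0.172, -0.09, 0.036) [203.6513 132.0962]
(-0.125, -0.0445, 0.09) [248.9745 191.7666]
(-0.152, 0.057, 0.043) [350.7724 153.4507]
```

View pics/wrist_y.png

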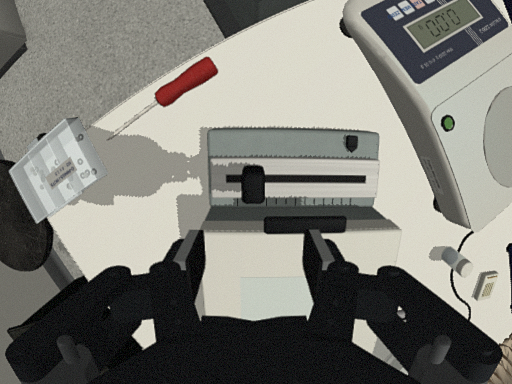

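View pics/side_y.png

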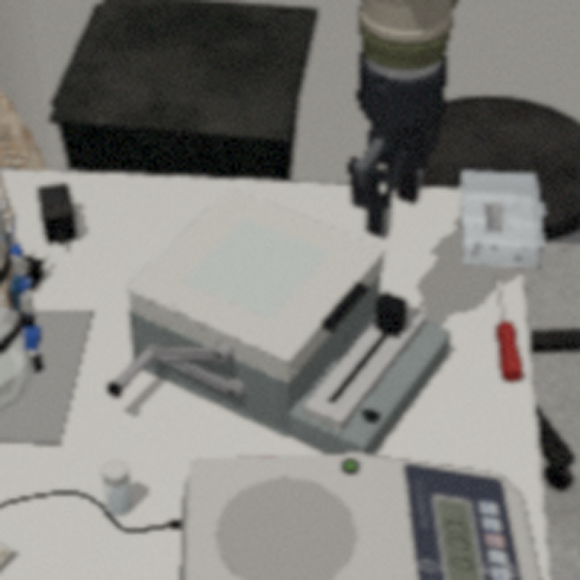

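Run:
```python
import cv2
a=cv2.imread('pics/wrist_y.png')[120:240,200:390];cv2.imwrite('pics/wyz.png',cv2.resize(a,None,fx=4.2,fy=4.2,interpolation=2))
```

```text
(no output)
```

View pics/wyz.png

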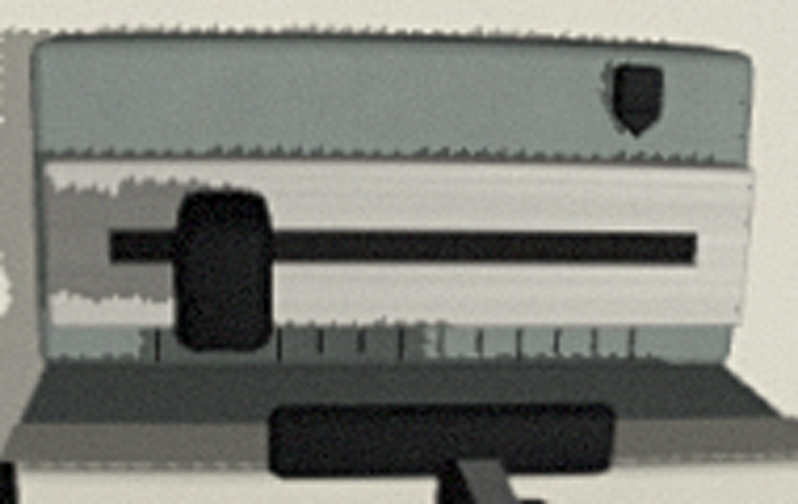

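Run:
```python
from hood import *
s=np.load('wy.npz')
f=lambda u,v:(200+u/4.2-.38,120+v/4.2-.38)
# anisotropic equalities: same f
print('tip',W2S(wonz(f(637,134),s,.043),P))
print('ptr base mid',W2S(wonz(f(638,68),s,.043),P))
print('slider',W2S(wonz(f(223,290),s,.09),P))
for u in (158,280,321,361,401,440,480,519,558,595,632):print('tick',u,W2S(wonz(f(u,345),s,.036),P)[:2],end=' ')
print()
for uv in[(110,247),(697,247)]:print('slot',W2S(wonz(f(*uv),s,.05),P))
for uv in[(34,100),(750,100)]:print('deck edges',W2S(wonz(f(*uv),s,.036),P))
for uv in[(270,440),(613,440)]:print('lip',W2S(wonz(f(*uv),s,.115),P))
```

```text
tip [-0.154   0.0574  0.043 ]
ptr base mid [-0.1698  0.0569  0.043 ]
slider [-0.1277 -0.0414  0.09  ]
tick 158 [-0.1    -0.0576] tick 280 [-0.0999 -0.0277] tick 321 [-0.0998 -0.0176] tick 361 [-0.0998 -0.0077] tick 401 [-0.0997  0.0023] tick 440 [-0.0997  0.0121] tick 480 [-0.0996  0.0223] tick 519 [-0.0995  0.0324] tick 558 [-0.0994  0.0426] tick 595 [-0.0993  0.0524] tick 632 [-0.0992  0.0624] 
slot [-0.1277 -0.0675  0.05  ]
slot [-0.1279  0.0724  0.05  ]
deck edges [-0.1606 -0.0862  0.036 ]
deck edges [-0.1626  0.0899  0.036 ]
lip [-0.1055 -0.0327  0.115 ]
lip [-0.1045  0.0328  0.115 ]
```

Request:
{"method": "drive_tool", "body": {
  "plan": [
    [[2.5, 0, -0.5, 0, 0, 0, 0.6], [3, 0, 0, 0, 0, 0, 0.6], [3, 0, 0, 0, 0, 0, 0.6], [2.5, 0, 0, 0, 0, 0, 0.6], [1.1, 0, 0, 0, 0, 0, 0.6]]
  ]
}}

```text
clock: 20.3
tcp_pos: [0.343, -0.2475, 0.063]
orientation: [0.683, 0.173, 0.689, -0.17]
wrist_force: [-1.0, -0.2, 1.2]
finger_gap: 0.0514
```

Request:
{"method": "drive_tool", "body": {
  "plan": [
    [[0, 0, 0, 0, 0, 0, 0.4], [0, 0, 0, 0, 0, 0, 0.3], [0, 0, 0, 0, 0, 0, 0.15], [0, 0, 0, 0, 0, 0, 0.1], [0, 0, 0, 0, 0, 0, 0]]
  ],
  "squeeze": 20
}}

```text
clock: 20.72
tcp_pos: [0.3448, -0.2496, 0.0667]
orientation: [0.685, 0.172, 0.687, -0.171]
wrist_force: [0.8, 0.4, -4.8]
finger_gap: 0.0194
```

```bash
python3 st.py z wrist side
```

```text
t 20.7167 S [-0.1275 -0.0421  0.0667] F(shaker) [ 0.5315  0.7734 -4.7971] toolx [-0.0021 -0.0001 -1.    ] tooly [ 0.0039  1.     -0.0001] j [-0.8151  0.157  -0.5913  0.8244 -0.0008 -0.3251]
```

View pics/wrist_z.png

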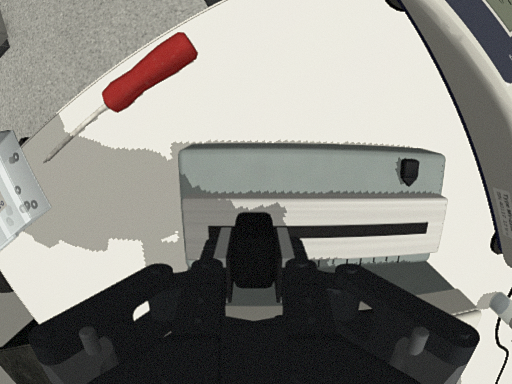

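View pics/side_z.png

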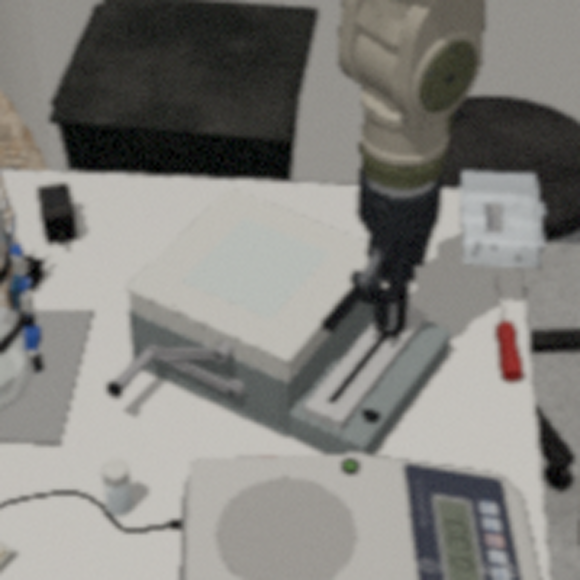

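Request:
{"method": "drive_tool", "body": {
  "plan": [
    [[0, 0.8, 0, 0, 0, 0, 0], [0, 1.2, 0, 0, 0, 0, 0], [0, 1.2, 0, 0, 0, 0, 0], [0, 1.2, 0, 0, 0, 0, 0], [0, 1.2, 0, 0, 0, 0, 0]]
  ]
}}

```text
clock: 21.23
tcp_pos: [0.3713, -0.1998, 0.0667]
orientation: [0.685, 0.171, 0.687, -0.172]
wrist_force: [-1.0, -1.5, -4.1]
finger_gap: 0.0192
```

Request:
{"method": "drive_tool", "body": {
  "plan": [
    [[0, 1.2, 0, 0, 0, 0, 0], [0, 1.2, 0, 0, 0, 0, 0], [0, 1.1, 0, 0, 0, 0, 0], [0, 0.8, 0, 0, 0, 0, 0], [0, 0, 0, 0, 0, 0, 0]]
  ]
}}

```text
clock: 21.65
tcp_pos: [0.3921, -0.1608, 0.0667]
orientation: [0.686, 0.171, 0.687, -0.17]
wrist_force: [1.4, 0.5, 0.4]
finger_gap: 0.0192
```

Run:
```python
import sys
from st import *
s=pr();im=env.read_camera('wrist');cv2.imwrite('pics/wrist_A.png',im[:,:,::-1]);print(s['finger_gap'])
a=im[150:330,150:370,::-1];cv2.imwrite('pics/wAz.png',cv2.resize(a,None,fx=3.6,fy=3.3,interpolation=2))
np.savez('wA.npz',tcp_pos=s['tcp_pos'],orientation=s['orientation'])
```

```text
t 21.65 S [-0.1272  0.0585  0.0667] F(shaker) [0.9753 1.0486 0.3565] toolx [-0.0018  0.0009 -1.    ] tooly [0.0022 1.     0.0009] j [-0.5798  0.1534 -0.5958  0.8234  0.0008 -0.0915]
0.019235788267872943
```

View pics/wAz.png

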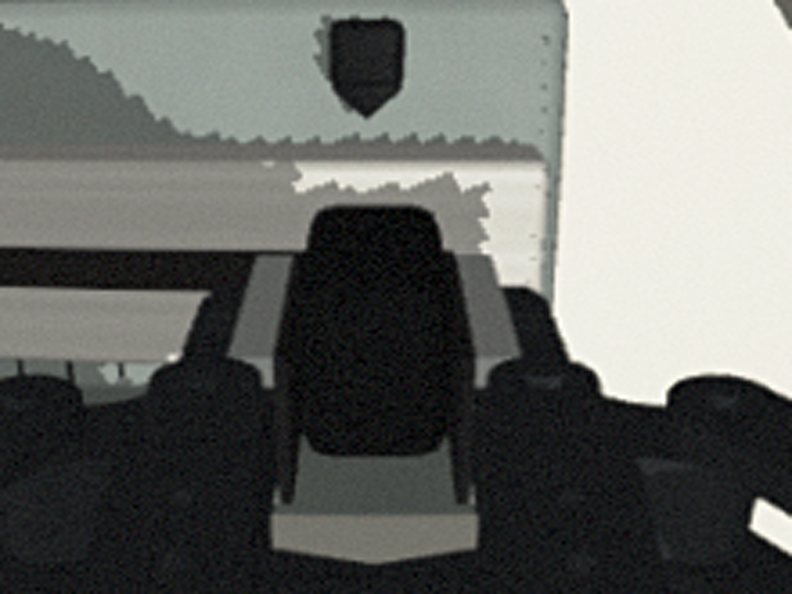

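Run:
```python
from hood import *
s=np.load('wA.npz')
f=lambda u,v:(150+u/3.6-.36,150+v/3.3-.35)
print('tip',W2S(wonz(f(367,117),s,.043),P),'base',W2S(wonz(f(367,20),s,.043),P))
print('slider front foot',W2S(wonz(f(374,210),s,.055),P),'top',W2S(wonz(f(374,440),s,.09),P),W2S(s['tcp_pos'],P))
```

```text
tip [-0.1537  0.0585  0.043 ] base [-0.1707  0.0585  0.043 ]
slider front foot [-0.1407  0.0595  0.055 ] top [-0.1181  0.0595  0.09  ] [-0.1272  0.0585  0.0667]
```

Request:
{"method": "drive_tool", "body": {
  "plan": [
    [[0, -0.05, 0, 0, 0, 0, 0], [0, -0.06, 0, 0, 0, 0, 0], [0, 0, 0, 0, 0, 0, 0], [0, 0, 0, 0, 0, 0, 0], [0, 0, 0, 0, 0, 0, 0]]
  ]
}}

```text
clock: 22.12
tcp_pos: [0.3907, -0.1635, 0.0667]
orientation: [0.685, 0.172, 0.687, -0.172]
wrist_force: [-0.8, 1.8, 5.7]
finger_gap: 0.0195
```

```bash
cat > mz.py <<'E'
from st import *
import sys
k=sys.argv[1]
s=pr();im=env.read_camera('wrist');cv2.imwrite(f'pics/wrist_{k}.png',im[:,:,::-1]);print(s['finger_gap'])
a=im[150:330,150:370,::-1];cv2.imwrite(f'pics/w{k}z.png',cv2.resize(a,None,fx=3.6,fy=3.3,interpolation=2))
np.savez(f'w{k}.npz',tcp_pos=s['tcp_pos'],orientation=s['orientation'])
g=im.astype(int).sum(2)
E
python3 mz.py B
```

```text
t 22.1167 S [-0.1272  0.0555  0.0667] F(shaker) [-1.5586  1.1708  5.6851] toolx [-0.0022  0.     -1.    ] tooly [0.0047 1.     0.    ] j [-0.5862  0.1534 -0.596   0.8236 -0.0002 -0.0954]
0.01948077325832024
```

View pics/wBz.png

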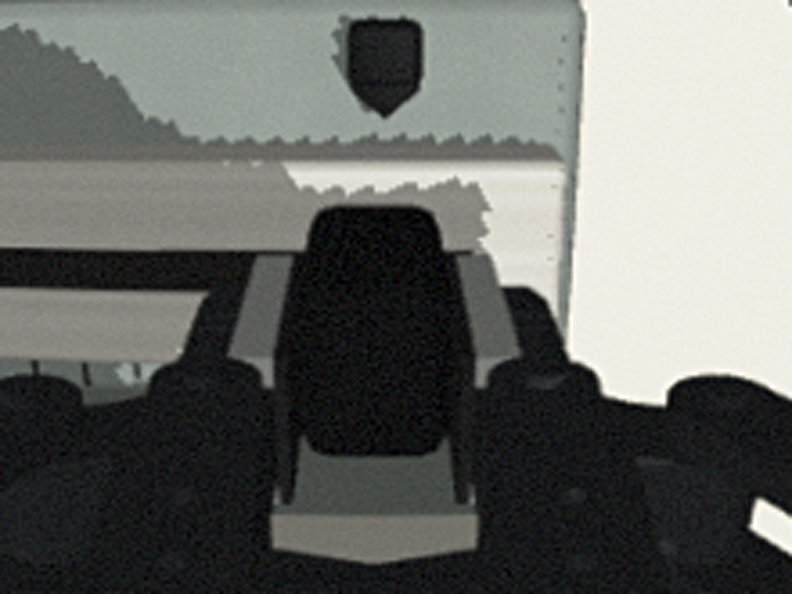

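Request:
{"method": "drive_tool", "body": {
  "plan": [
    [[0, 0.08, 0, 0, 0, 0, 0], [0, 0.07, 0, 0, 0, 0, 0], [0, 0, 0, 0, 0, 0, 0], [0, 0, 0, 0, 0, 0, 0], [0, 0, 0, 0, 0, 0, 0]]
  ]
}}

```text
clock: 22.58
tcp_pos: [0.3911, -0.1627, 0.0666]
orientation: [0.685, 0.172, 0.687, -0.172]
wrist_force: [-0.8, -0.9, 5.6]
finger_gap: 0.02
```

```bash
python3 mz.py C
```

```text
t 22.5833 S [-0.1272  0.0564  0.0666] F(shaker) [-0.3176 -1.202   5.5887] toolx [-0.0024 -0.0015 -1.    ] tooly [ 0.0051  1.     -0.0015] j [-0.583   0.1537 -0.5957  0.8236 -0.0017 -0.0918]
0.019964461569993715
```

View pics/wCz.png

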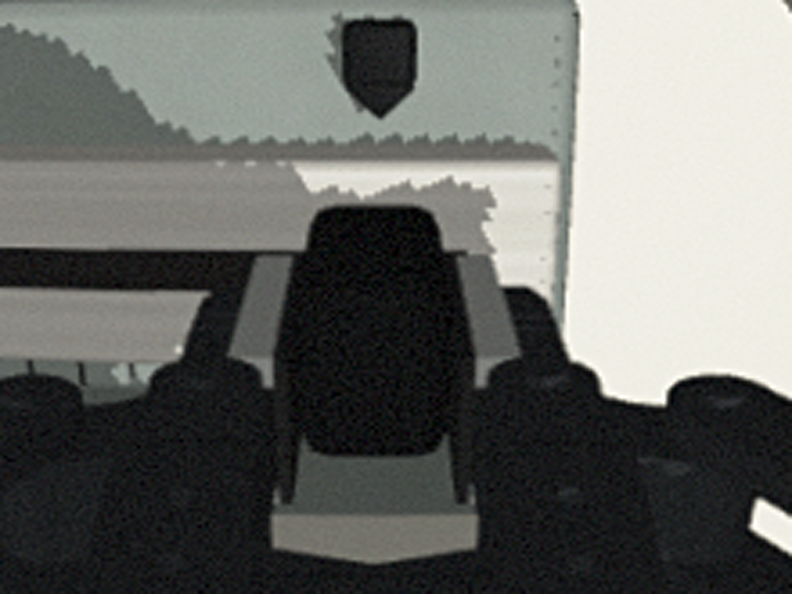

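Request:
{"method": "drive_tool", "body": {
  "plan": [
    [[0, 0.08, 0, 0, 0, 0, 0], [0, 0, 0, 0, 0, 0, 0], [0, 0, 0, 0, 0, 0, 0], [0, 0, 0, 0, 0, 0, 0], [0, 0, 0, 0, 0, 0, 0]]
  ]
}}

```text
clock: 23.05
tcp_pos: [0.3915, -0.162, 0.0667]
orientation: [0.685, 0.172, 0.687, -0.172]
wrist_force: [-1.3, 0.1, 5.9]
finger_gap: 0.0197
```

```bash
python3 mz.py D
```

```text
t 23.05 S [-0.1272  0.0572  0.0667] F(shaker) [-1.1898 -0.4765  5.8997] toolx [-0.0023 -0.0016 -1.    ] tooly [ 0.005   1.     -0.0016] j [-0.5811  0.1538 -0.5955  0.8237 -0.0018 -0.0899]
0.019739733541883353
```

View pics/wDz.png

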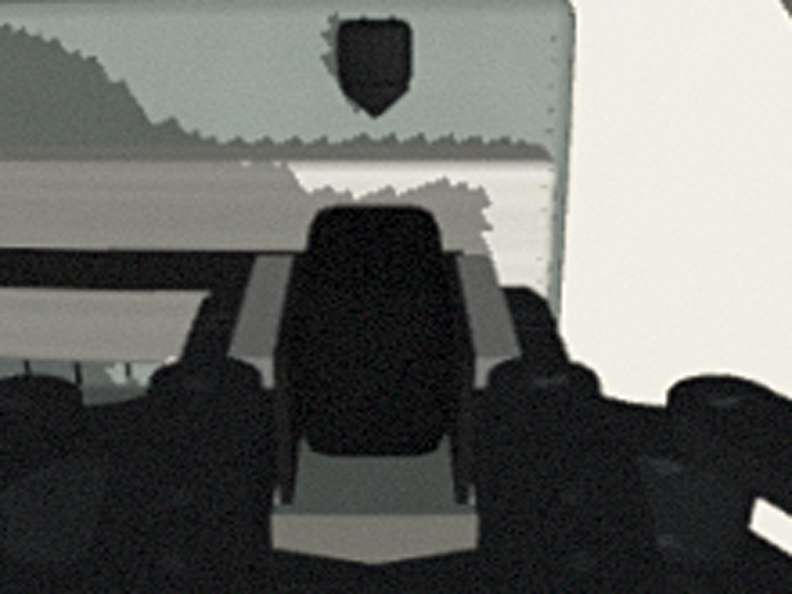

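Request:
{"method": "drive_tool", "body": {
  "plan": [
    [[0, 0, 0, 0, 0, 0, 0.35], [0, 0, 0, 0, 0, 0, 0.5], [0, 0, 0, 0, 0, 0, 0.5], [0, 0, 0, 0, 0, 0, 0.5], [0, 0, 0, 0, 0, 0, 0.5]]
  ]
}}

```text
clock: 23.52
tcp_pos: [0.3914, -0.161, 0.066]
orientation: [0.685, 0.172, 0.687, -0.171]
wrist_force: [0.7, 0.4, -0.5]
finger_gap: 0.0427
```

Request:
{"method": "drive_tool", "body": {
  "plan": [
    [[-1, 0, 0, 0, 0, 0, 0.5], [-3, 0, 0, 0, 0, 0, 0.5], [-3, 0, 0, 0, 0, 0, 0.5], [-3, 0, 0, 0, 0, 0, 0.5], [-2, 0, 0, 0, 0, 0, 0.5]]
  ]
}}

```text
clock: 23.93
tcp_pos: [0.3925, -0.1615, 0.1888]
orientation: [0.686, 0.171, 0.686, -0.172]
wrist_force: [-0.2, 0.4, 0.1]
finger_gap: 0.0429
```

Request:
{"method": "drive_tool", "body": {
  "plan": [
    [[0, 0, 0, 0, 0, 0, 0.5], [0, 0, 0, 0, 0, 0, 0.5], [0, 0, 0, 0, 0, 0, 0.5], [0, 0, 0, 0, 0, 0, 0.5], [0, 0, 0, 0, 0, 0, 0.5]]
  ]
}}

```text
clock: 24.35
tcp_pos: [0.3911, -0.1606, 0.1849]
orientation: [0.684, 0.172, 0.688, -0.171]
wrist_force: [0.3, -0.4, 0.1]
finger_gap: 0.0424
```

```bash
python3 st.py E side top
python3 - <<'E'
from st import *
s=env.get_state();im=env.read_camera('wrist');cv2.imwrite('pics/wrist_E.png',im[:,:,::-1])
np.savez('wE.npz',tcp_pos=s['tcp_pos'],orientation=s['orientation'])
cv2.imwrite('pics/wEz.png',cv2.resize(im[120:250,150:340,::-1],None,fx=4.2,fy=4.2,interpolation=2))
E
```

```text
t 24.35 S [-0.1282  0.0583  0.1849] F(shaker) [ 0.4543 -0.1873  0.1394] toolx [-0.0057  0.0002 -1.    ] tooly [0.0041 1.     0.0002] j [-0.5798  0.0462 -0.3974  1.1329 -0.0003 -0.0896]
```

View pics/wEz.png

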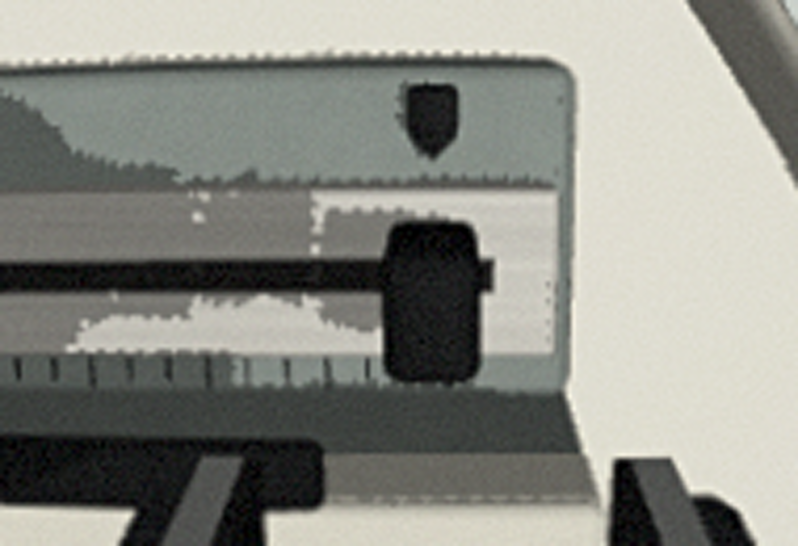

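View pics/side_E.png

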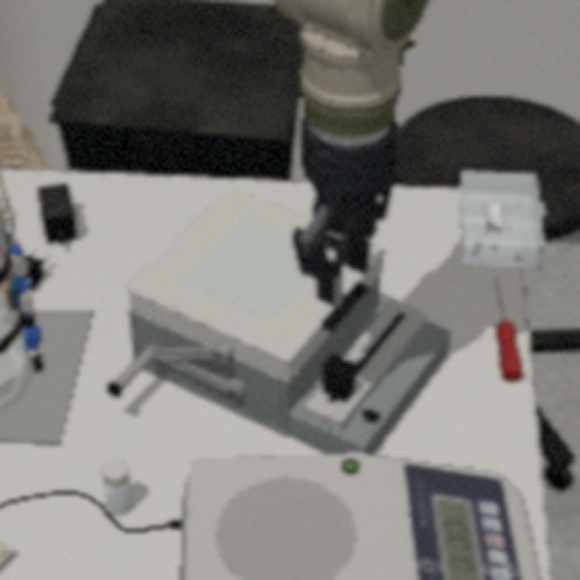

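```bash
python3 -c "
from workcell import env
print(env.hand_in())"
```

```text
the job is handed in; nothing more can be done
None
```

The shaker is closed, the speed slider is level with the pointer, and the job was handed in at about 24.5 s, well inside the 61 s limit.

- **Stay:** I pushed the knuckle bar in with closed fingers until the lock broke. The hood had come down to about 62° and the side view showed the stay folded. That push reached about 26 N at the wrist, more than the 15 N the bar should need. I think the gripper was also touching the stay's upper pivot near the end, but I couldn't confirm it, and it stayed under the 40 N limit.
- **Hood:** I lowered it from behind at about 12°/s, with 1–4 N on it. When the outer face reached 106 mm it stopped, and I pressed briefly with about 15 N to make sure it was shut. That was firmer than it needed to be, but the hood didn't move further. It was still shut in the last side view.
- **Slider:** I gripped it and slid it about 10 cm, overshot by about 1 mm, and corrected in small steps. After I let go and backed off, the wrist view had the grip centre and pointer tip in the same column, within about 0.3 mm.
- **Surroundings:** In the last pictures the pointer, screwdriver and vial look unmoved. The gripper was open and about 9 cm above the slider, touching nothing.

One early slip: the last joint hit the end of its range, so one move fell short over the chamber without touching anything. I turned the tool half a turn and carried on.

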